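# Bare the hot-air blower's barrel and lock it on for hands-free drying

### The arm

A 6-joint arm with a two-finger parallel gripper is mounted at the origin on the work surface. World frame = base frame: x ahead of the robot, y to its left, z up, the work surface at z = 0. Lengths are in m, angles in degrees, forces in N, time in s.
With the tool pointing down it reaches from about 0.25 to 0.725 m from the base axis. Payload 9.7 kg.
Tool frame: the origin (TCP) lies midway between the tips of the shut fingers; the grasp point (between the pads) lies 19 mm behind it; y points along the fingers, x is the direction in which the jaws open and shut, and the axes are right-handed (so a half turn about y gives the same grasp; the last joint's range is limited). The gripper opens to 85 mm and grips with 20 to 120 N. Pads are 22 mm wide; open, the fingers measure 114 mm over their backs; the gripper's body (76 mm by 85 mm) begins 54 mm behind the grasp point. The pads swing forward as they close: fully open they stand 13 mm farther back than shut.
Start: joints at [64.343, 4.979, 10.078, 95.1, 0, 90], TCP at [0.238, 0.496, 0.231] pointing down, gripper open.
Joint ranges: [-179.16, 179.16], [-48.56, 103.87], [-65.8, 70.77], [-126.05, 130.52], [-82.76, 87.17], [-180, 180]. Speed limits (degrees/s): [127.2, 127.2, 147.25, 180, 180, 180].

### API

Orientations are given as [roll, pitch, yaw] about the fixed x, y, z axes, in that order (R = Rz(yaw) Ry(pitch) Rx(roll)).
In Python, from workcell import get_obs, camera, job_done gives the robot as it stands.
- The arm moves only by the tool play_rows, never from a script. Its argument "moves" is a list of rows, each a list of 3 entries, a list of its own where there are three numbers: the turn, a rotation vector about the tool's x, y, z in degrees, then the shift along the tool's x, y, z in m, then the opening in per cent of the stroke, from 0 (shut) to 100 (fully open). A call has exactly 5 rows; each row is the pose to reach, as a shift and turn from the pose commanded when the call began, along the tool's axes at that moment; what a row does not reach only later rows make up. A row lasts 1/10 s, in which the tool goes at most 50 mm and 8.59 degrees, less where a joint would pass 70% of its speed; a pose out of reach is approached as far as the arm can. A call with a gripper value outside its range is refused whole. The fingers move at their own pace and stop on an object; "grip_force" is the grip in N (left out, the last holds). Time passes only in rows, so rows that repeat a pose let the fingers close, or fill a call up. It gives the time, the measured TCP pose, the force and the opening at its end, in the units of the state.
- get_obs(): the state, without advancing time (a new reading comes with each control period).
- camera(name): name is "scene" or "side" or "wrist"; returns a dict with "img" (480x640x3 uint8, red, green, blue), "fov_y" (degrees; the focal length in pixels is half the picture's height over the tangent of half this angle, whatever the lens; pixels are square), "cx", "cy" (the principal point, pixels), "k1" (the pictures are not rectified: a ray, as slopes to the right and down, at radius r is drawn at 1 + k1 r^2 times it, then the intrinsics apply), "world_from_camera" (4x4, takes a point from camera to world coordinates). Camera axes: x right, y up, looking along -z (the intrinsics and any distortion apply to the point x, -y, -z); pixel columns grow to the right and rows downward; lengths in m; the calibration is good to about 2 mm. A picture is of the moment at which its call begins. There is no depth.
- job_done(): hands the job in, once; it reports no verdict.
The state is a dict: "time": time; "q": joint angles; "qd": joint speeds; "joint_efforts": joint torques, N m; "ee_pos": TCP position; "tcp_rot": TCP orientation; "wrist_force": force on the tool from outside, world axes, zero at the start; "torque": the same for the moment, N m; "opening": finger opening in m.
Only numpy, scipy, OpenCV 4.12 (cv2) and the standard library are available. Lean on these libraries where they do the work, as an engineer would, in place of code of your own. Each camera call takes 0.05 s, during which the arm holds its last target.

### The job

The cordless hot-air blower stands barrel-up in its bench stand and is wanted running hands-free with its bare barrel, to dry rinsed glassware. Pull the reducer nozzle straight up off the barrel and stand it upright on its wide end in the free part of the metal tray, without dropping it. Then, with the nozzle off, squeeze the trigger fully, push in the lock-on button on the side of the handle while you hold the trigger, and ease the trigger off so that it stays held in when you let go; leave the other things where they are.

Things in the scene. Friction and masses are not known exactly. Their poses are not given: they have to be found in the camera images.
- blower: Grey pistol-shaped hot-air blower fixed in a steel stand (plate 150 x 200 x 12 mm), barrel straight up. Origin: on the bench under the barrel axis; z up; +y along the level handle; -x is the lock-on button's side. Motor body 79 mm across to z 125 mm, 50 mm at z 165. Handle 32 mm wide, z 65 to 109 mm, to y 158 mm; battery pack 64 mm wide at y 158 to 214 mm, z 44 to 130 mm.
- barrel_mouth (a point): Centre of the open upper end of the bare steel barrel, 34 mm across, 227 mm above the bench. The barrel rises 40 mm above a dark shoulder 45 mm across. The nozzle comes off when its wide end is above this point.
- trigger_face (a point): Centre of the trigger's face. The trigger is a light grey bar on top of the handle, 20 mm wide across it, 44 mm long along it, with a 3 mm lip at its outer end. At rest its face looks up, at (0, 70, 123) mm in the blower's frame, 14 mm above the handle; squeezed, it goes straight down 12 mm. The point moves with it; axes parallel to the blower's.
- trigger (a joint): How far the trigger is squeezed: 0 out, 0.012 m fully in (a stop). Spring 4.5 N at 0, 10 N fully in; returns to 0 unless locked. Only beyond 0.0095 can the lock-on button go in; eased with the button held in, the trigger stops at about 0.007, hooked on the button's pin, and both stay in when released. Squeezing it fully again lets the button spring out.
- lock_face (a point): Centre of the lock-on button's outer face: a light grey round stud 16 mm across on the -x side of the handle, beside the trigger. At rest its face looks to the blower's -x, 10 mm out from the handle's side, at (-26, 70, 98) mm in the blower's frame: 25 mm below the resting trigger's face, 13 mm below the squeezed one. The point moves with it.
- lock_button (a joint): How far the lock-on button is pushed in: 0 out, 0.007 m fully in (a stop), moving level towards the blower's +x. Spring 1.5 N at 0, 3.3 N fully in. With the trigger not squeezed enough it is blocked at about 0.001; hooked, it rests at about 0.0065.
- nozzle: Steel reducer nozzle, a round sleeve 100 mm long: wide open end 43 mm across (bore 38) over its lower 44 mm, a cone to 58 mm, then a neck 25 mm across to the top. About 90 g. Origin: centre of its wide end, z along its axis to the narrow end. At the start it sits loosely, narrow end up, 40 mm down over the barrel, its wide end 187 mm above the bench.
- tray: Shallow bare metal tray on the bench, 170 mm (its x) by 250 mm (its y), rim 20 mm high, walls and floor 3 mm thick. Origin: centre of its underside, z up. Two other nozzles stand in its +y part.
- tray_free (a point): Middle of the free part of the tray's floor: 55 mm from the tray's centre towards its -y end, on the floor's upper surface (3 mm above the bench). At least 110 x 160 mm is free there.
- flat_nozzle: Other nozzle standing in the tray: wide flat outlet on top, 66 mm high, 62 mm wide. To be left alone. Origin: centre of its underside.
- hood_nozzle: Other nozzle standing in the tray: curved reflector hood on top, 77 mm high. To be left alone. Origin: centre of its underside.
- beaker: Glass beaker, 68 mm across, 95 mm high, on the bench. To be left alone. Origin: centre of its underside.
- flask: Conical glass flask, 84 mm across, 122 mm high. To be left alone. Origin: centre of its underside.
- wash_bottle: White wash bottle with a bent spout, 64 mm across, 185 mm high. To be left alone. Origin: centre of its underside.
- tip_box: Box of pipette tips, 89 x 124 x 67 mm. To be left alone. Origin: centre of its underside.
- forceps: Steel forceps lying on the bench, 135 mm long, 10 mm high. To be left alone. Origin: under its middle.
Things that resemble listed ones, but are neither listed nor needed, are in the scene too. Leave any blue or purple look-alike of the nozzle alone.

How it is judged:
By the outcome, as a careful person would: the job done as asked, in the order asked, and still so for the second after the job is handed in, with the robot touching nothing.
It also fails if it takes over 61 s, if anything falls off the work surface, if the arm or the gripper's body presses on something with over 40 N, if the wrist force passes 120 N, or if a joint passes its speed limit or range.

## Working session

There is one attempt and no reset: what is moved stays moved. The work goes in short steps, Python scripts to look and compute and a tool call to move; the robot and the scene stay as the last step left them, time stands still between calls to the robot, and variables do not carry over. Pictures are saved under pics/ and viewed, and the job is handed in when it is done.

Besides the shell and the picture viewer there is one more tool, called after ">>>" by a JSON object that holds its "api" and its "payload", one argument or row to a line. play_rows: Moves the arm, as the interface text tells. Its arguments: {"type":"object","properties":{"moves":{"type":"array"},"grip_force":{"type":"number"}},"required":["moves"]}

```bash
ls; mkdir -p pics
python3 - <<'E'
from workcell import get_obs,camera
import cv2,numpy as np
for n in ["scene","side","wrist"]:
    c=camera(n); cv2.imwrite(f"pics/{n}0.png",c["img"][:,:,::-1]); print(n,c["fov_y"],c["cx"],c["cy"],c["k1"]); print(np.round(c["world_from_camera"],4).tolist())
print(get_obs())
E
```

```text
pics
scene 47.048327768052175 320.3385035403051 226.01677577538936 -0.17133224705559197
[[0.5312, -0.6823, 0.5023, 1.2024], [0.8472, 0.4209, -0.3242, -0.468], [0.0098, 0.5978, 0.8016, 1.1283], [0.0, 0.0, 0.0, 1.0]]
side 53.754331622348424 322.5499119899042 232.8005628419374 0.005239630894915124
[[-0.9936, 0.0733, -0.0861, 0.4637], [-0.1126, -0.7107, 0.6944, 0.809], [-0.0103, 0.6997, 0.7144, 1.0856], [0.0, 0.0, 0.0, 1.0]]
wrist 64.71566154641499 313.2015862542411 234.188455229564 -0.06099920524431273
[[0.4318, -0.8696, -0.2395, 0.1778], [0.902, 0.416, 0.1159, 0.525], [-0.0011, -0.2661, 0.9639, 0.3732], [0.0, 0.0, 0.0, 1.0]]
{'time': 0.15, 'q': array([ 6.43448380e+01,  5.00376026e+00,  1.00449697e+01,  9.50989012e+01,
       -4.40401230e-04,  8.99989429e+01]), 'qd': array([ 0.06878484, -0.11566386,  0.17475545,  0.10743223,  0.04335692,
        0.03767207]), 'joint_efforts': array([ 1.61078438e-03, -5.20759392e+01,  4.65045047e+01,  1.39151511e-02,
        1.09446776e-04, -8.31291260e-06]), 'ee_pos': array([0.23805309, 0.49562494, 0.23074767]), 'tcp_rot': array([-9.00004393e+01,  5.76918269e-02,  6.43458951e+01]), 'wrist_force': array([-0.01779467, -0.15038369, -0.08805588]), 'torque': array([ 0.03226752,  0.02141675, -0.00607593]), 'opening': 0.08521150926830737}
```

View pics/scene0.png

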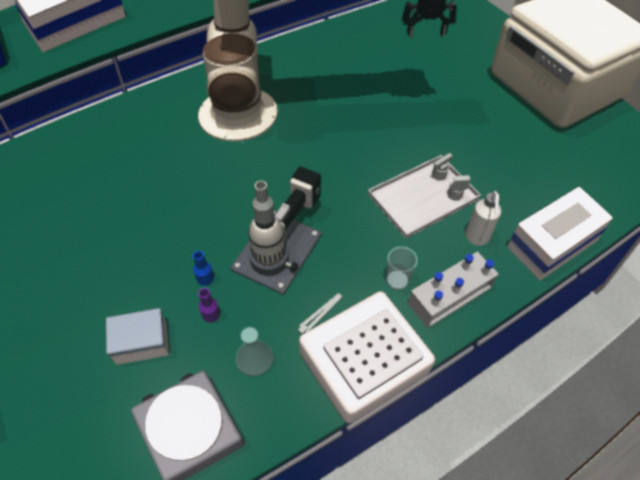

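View pics/side0.png

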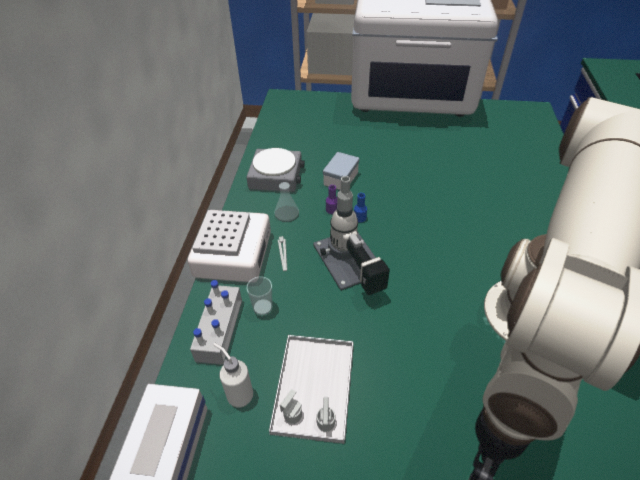

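View pics/wrist0.png

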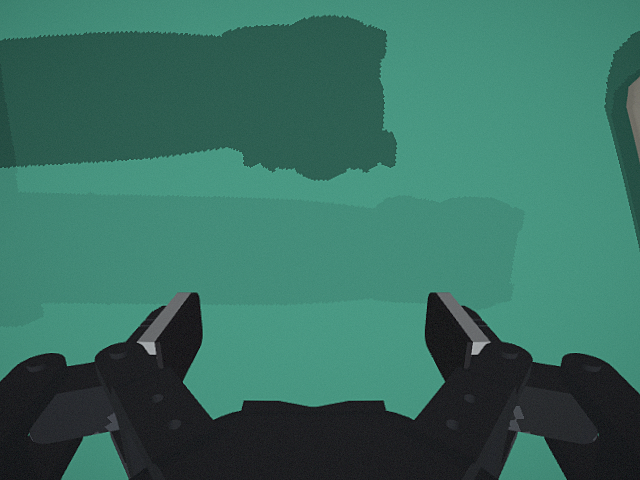

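```bash
cat > h.py <<'E'
import numpy as np,cv2
from workcell import get_obs,camera
from scipy.spatial.transform import Rotation as Ro
class Cam:
    def __init__(s,n):
        c=camera(n); s.img=c["img"][:,:,::-1].copy(); s.T=c["world_from_camera"]; s.f=240/np.tan(np.radians(c["fov_y"]/2)); s.cx,s.cy,s.k=c["cx"],c["cy"],c["k1"]
        s.K=np.array([[s.f,0,s.cx],[0,s.f,s.cy],[0,0,1]]); s.d=np.array([s.k,0,0,0,0.])
    def proj(s,P):
        P=np.atleast_2d(P); W=np.linalg.inv(s.T); c=P@W[:3,:3].T+W[:3,3]; c=c*[1,-1,-1]
        return cv2.projectPoints(c.reshape(-1,1,3),np.zeros(3),np.zeros(3),s.K,s.d)[0].reshape(-1,2)
    def ray(s,uv):
        p=cv2.undistortPoints(np.array(uv,float).reshape(-1,1,2),s.K,s.d).reshape(-1,2)
        d=np.c_[p[:,0],-p[:,1],-np.ones(len(p))]@s.T[:3,:3].T
        return s.T[:3,3],d
    def atz(s,uv,z):
        o,d=s.ray(uv); return o+d*((z-o[2])/d[:,2])[:,None]
    def crop(s,x0,y0,x1,y1,k,name):
        cv2.imwrite("pics/"+name,cv2.resize(s.img[y0:y1,x0:x1],None,fx=k,fy=k,interpolation=cv2.INTER_CUBIC))
def tri(pairs):
    A=np.zeros((3,3));b=np.zeros(3)
    for c,uv in pairs:
        o,d=c.ray(uv); d=d[0]/np.linalg.norm(d[0]); M=np.eye(3)-np.outer(d,d); A+=M;b+=M@o
    X=np.linalg.solve(A,b); return X,[c.proj(X)[0]-uv for c,uv in pairs]
E
python3 - <<'E'
from h import *
s=Cam("scene");d=Cam("side")
s.crop(180,160,340,300,5,"s1.png"); d.crop(300,165,410,300,5,"d1.png")
s.crop(350,140,510,260,5,"s2.png"); d.crop(250,320,370,450,5,"d2.png")
E
```

```text
(no output)
```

View pics/s1.png

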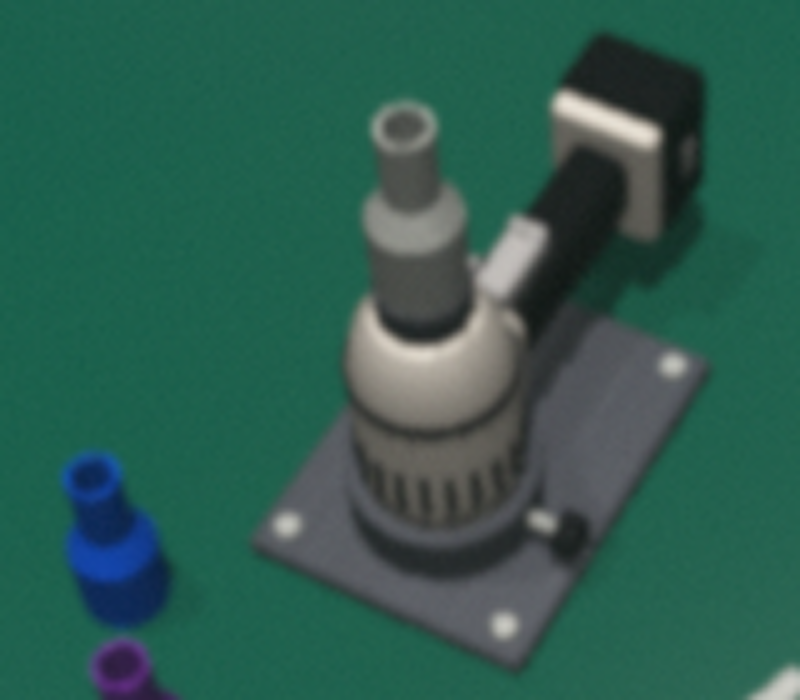

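View pics/d1.png

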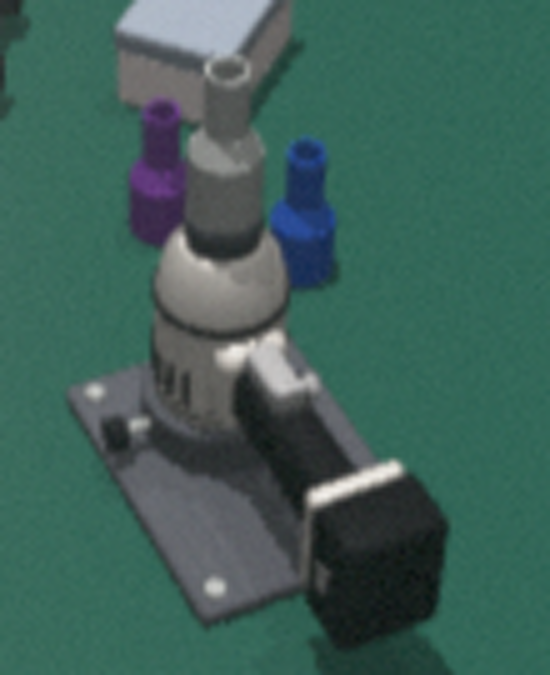

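View pics/s2.png

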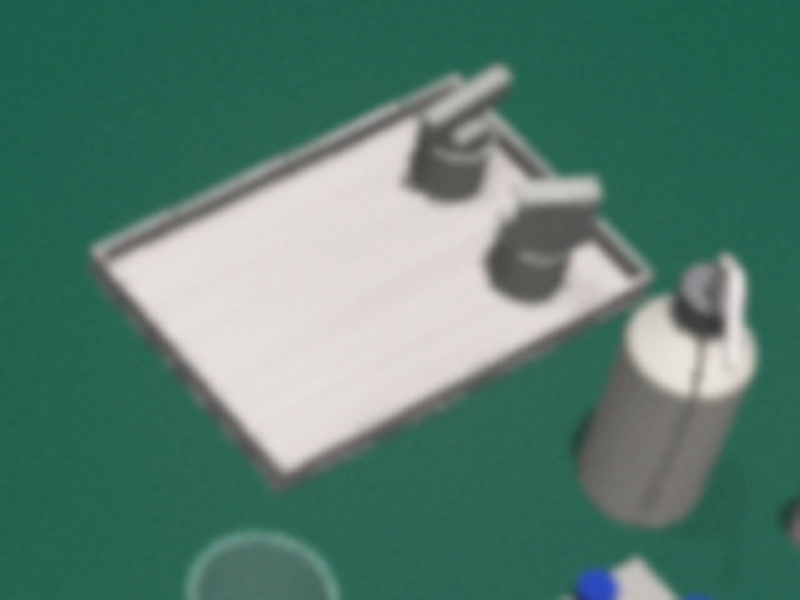

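View pics/d2.png

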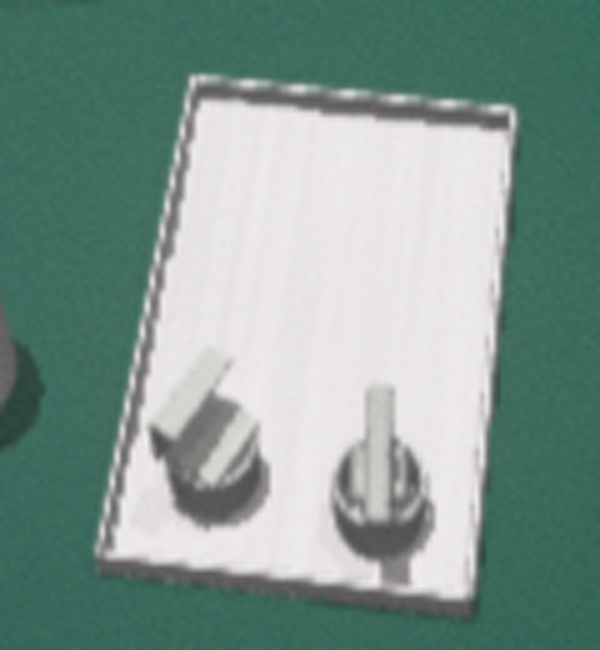

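Run:
```python
from h import *
np.set_printoptions(precision=4,suppress=True)
s=Cam("scene");d=Cam("side")
S=lambda x,y:(180+x/5-.4,160+y/5-.4); D=lambda x,y:(300+x/5-.4,165+y/5-.4)
print("noztop",tri([(s,S(404,127)),(d,D(228,69))]))
print("plate scene",s.atz([S(255,545),S(517,668),S(708,368)],.012))
print("plate side",d.atz([D(70,395),D(205,622)],.012))
print("bolt",s.atz([S(287,525),S(503,626),S(672,365)],.014),d.atz([D(95,390),D(214,587)],.014))
print("trig",s.atz([S(512,258)],.123),d.atz([D(280,368)],.123), tri([(s,S(512,258)),(d,D(280,368))]))
S2=lambda x,y:(350+x/5-.4,140+y/5-.4); D2=lambda x,y:(250+x/5-.4,320+y/5-.4)
print("tray s",s.atz([S2(95,252),S2(282,480),S2(650,275),S2(456,78)],.02))
print("tray d",d.atz([D2(515,105),D2(192,78),D2(97,560),D2(472,600)],.02))
```

```text
noztop (array([ 0.5231, -0.1756,  0.2859]), [array([-0.0834, -0.0679]), array([-0.0663,  0.0482])])
plate scene [[ 0.4979 -0.2672  0.012 ]
 [ 0.6222 -0.1936  0.012 ]
 [ 0.5231 -0.0266  0.012 ]]
plate side [[ 0.6154 -0.185   0.012 ]
 [ 0.5169 -0.0177  0.012 ]]
bolt [[ 0.497  -0.2492  0.014 ]
 [ 0.6003 -0.1884  0.014 ]
 [ 0.5133 -0.0417  0.014 ]] [[ 0.6002 -0.189   0.014 ]
 [ 0.5138 -0.0418  0.014 ]]
trig [[ 0.4894 -0.1144  0.123 ]] [[ 0.4849 -0.115   0.123 ]] (array([ 0.4864, -0.1145,  0.1218]), [array([-0.6719, -0.5067]), array([-0.5852,  0.3775])])
tray s [[0.4743 0.152  0.02  ]
 [0.6452 0.146  0.02  ]
 [0.6427 0.398  0.02  ]
 [0.4753 0.4013 0.02  ]]
tray d [[0.4715 0.1511 0.02  ]
 [0.6395 0.1529 0.02  ]
 [0.6411 0.403  0.02  ]
 [0.4732 0.4022 0.02  ]]
```

```bash
cat >> h.py <<'E'
BX=np.array([.523,-.1755,0]); BR=Ro.from_euler('z',30.6,degrees=True)
def b2w(p): return BX+BR.apply(np.array(p))
def rel(pos,R,n=None):
    o=get_obs(); R0=Ro.from_euler('xyz',o['tcp_rot'],degrees=True)
    print('t',round(o['time'],2),'shift',np.round(R0.inv().apply(np.array(pos)-o['ee_pos']),4),'turn',np.round((R0.inv()*R).as_rotvec(degrees=True),2))
def down(yaw): return Ro.from_euler('xyz',[-90,0,yaw],degrees=True)
E
python3 - <<'E'
from h import *
s=Cam("scene");d=Cam("side")
for n,p in dict(noztop=(0,0,.287),trig=(0,.07,.123),lock=(-.026,.07,.098),pack=(0,.214,.13)).items():
    w=b2w(p); print(n,w.round(4),s.proj(w)[0].round(1),d.proj(w)[0].round(1))
for n,c in (("a",s),("b",d)):
    for p in [(0,0,.287),(0,0,.187),(0,.07,.123),(-.026,.07,.098),(0,.214,.13),(.032,.158,.13),(-.032,.158,.13)]:
        q=c.proj(b2w(p))[0]; cv2.circle(c.img,(int(round(q[0])),int(round(q[1]))),1,(0,0,255),-1)
s.crop(230,160,330,290,4,"o_a.png"); d.crop(310,165,410,300,4,"o_b.png")
a=cv2.imread("pics/o_a.png");b=cv2.imread("pics/o_b.png");cv2.imwrite("pics/o.png",np.hstack([a[:520],b[:520]]))
rel([.523,-.1755,.335],down(30.6))
E
```

```text
noztop [ 0.523  -0.1755  0.287 ] [260.3 184.5] [345.2 178.1]
trig [ 0.4874 -0.1152  0.123 ] [281.2 210.8] [354.7 238.1]
lock [ 0.465  -0.1285  0.098 ] [272.2 213.3] [362.5 241.4]
pack [0.4141 0.0087 0.13  ] [310.3 168.3] [379.8 272.5]
t 0.45 shift [-0.4817 -0.1037 -0.5474] turn [ 0.000e+00  3.374e+01 -1.000e-02]
```

View pics/o.png

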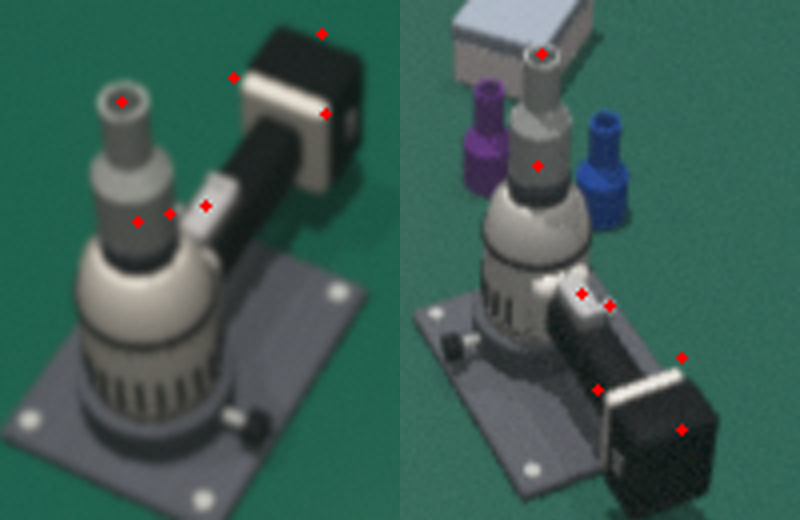

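The nozzle to take is the grey one on the barrel, at scene (261,185) and side (345,178). The blue one (202,265) and purple one (208,303) standing on the bench are look-alikes and stay put. The enlarged crops confirm this. I'm moving above the nozzle now.

>>> {"api": "play_rows", "payload": {
  "moves": [
    [[0,2,0],[-0.01,-0.01,-0.011],100],
    [[0,4,0],[-0.033,-0.03,-0.036],100],
    [[0,6,0],[-0.063,-0.06,-0.07],100],
    [[0,8,0],[-0.094,-0.085,-0.105],100],
    [[0,10,0],[-0.125,-0.104,-0.14],100]
  ],
  "grip_force": 40
}}

```text
time: 0.95
ee_pos: [0.3076, 0.3269, 0.3344]
tcp_rot: [-90.0, -0.1, 54.2]
wrist_force: [0.8, 0.5, -0.1]
opening: 0.0854
```

```bash
python3 -c "
from h import *
rel([.523,-.1755,.335],down(30.6))"
```

```text
t 0.95 shift [-0.2816 -0.0009 -0.4685] turn [ 0.   23.61  0.1 ]
```

>>> {"api": "play_rows", "payload": {
  "moves": [
    [[0,3,0],[-0.023,0,-0.038],100],
    [[0,6,0],[-0.046,0,-0.076],100],
    [[0,9,0],[-0.069,0,-0.114],100],
    [[0,12,0],[-0.092,0,-0.152],100],
    [[0,15,0],[-0.115,0,-0.19],100]
  ]
}}

```text
time: 1.45
ee_pos: [0.3946, 0.1225, 0.3333]
tcp_rot: [-90.0, -0.1, 39.1]
wrist_force: [1.3, 0.4, -0.6]
opening: 0.0849
```

```bash
python3 -c "
from h import *
rel([.523,-.1755,.335],down(30.6))"
```

```text
t 1.45 shift [-0.0884 -0.0016 -0.3122] turn [0.03 8.53 0.08]
```

>>> {"api": "play_rows", "payload": {
  "moves": [
    [[0,2,0],[-0.011,0,-0.04],100],
    [[0,4,0],[-0.023,0,-0.082],100],
    [[0,6,0],[-0.035,0,-0.124],100],
    [[0,8,0],[-0.047,0,-0.166],100],
    [[0,8.5,0],[-0.058,0,-0.205],100]
  ]
}}

```text
time: 1.95
ee_pos: [0.4795, -0.073, 0.3332]
tcp_rot: [-90.0, -0.0, 30.6]
wrist_force: [0.2, 0.9, -0.3]
opening: 0.0853
```

```bash
python3 -c "
from h import *
rel([.523,-.1755,.335],down(30.6))"
```

```text
t 1.95 shift [-0.0149 -0.0017 -0.1104] turn [0.05 0.04 0.04]
```

>>> {"api": "play_rows", "payload": {
  "moves": [
    [[0,0,0],[-0.005,0,-0.035],100],
    [[0,0,0],[-0.009,0,-0.065],100],
    [[0,0,0],[-0.012,0,-0.09],100],
    [[0,0,0],[-0.014,0,-0.104],100],
    [[0,0,0],[-0.014,0,-0.104],100]
  ]
}}

```text
time: 2.45
ee_pos: [0.521, -0.1683, 0.3321]
tcp_rot: [-90.0, 0.0, 30.7]
wrist_force: [0.1, -0.1, 0.6]
opening: 0.0858
```

```bash
python3 -c "
from h import *
rel([.523,-.1755,.335],down(30.6))
c=Cam('wrist');cv2.imwrite('pics/w1.png',c.img);print(c.proj([.523,-.1755,.287]))
c=Cam('scene');c.crop(180,100,340,240,5,'s3.png')"
```

```text
t 2.45 shift [-0.002  -0.0029 -0.0072] turn [-0.02  0.09 -0.03]
[[308.64315255 275.39120283]]
```

View pics/w1.png

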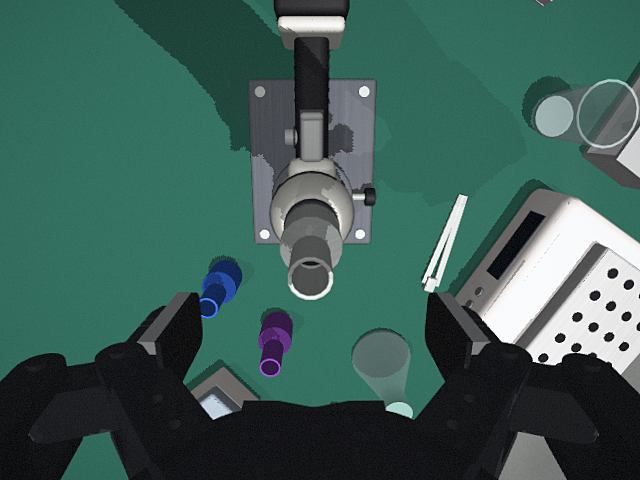

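Run:
```python
from h import *
c=Cam('wrist')
print(c.atz([(311,279),(310.5,280)],.287), c.atz([(312,136)],.123),c.atz([(259.5,91),(363.5,91),(264,234),(360,234)],.014))
s=Cam('scene');d=Cam('side')
c.crop(230,60,390,180,5,'w1c.png')
print(tri([(c,(311,279)),(s,(260.4,185)),(d,(345.2,178.4))]))
rel([.523,-.1755,.335],down(30.6))
```

```text
[[ 0.52494966 -0.17508903  0.287     ]
 [ 0.525014   -0.1757185   0.287     ]] [[ 0.48830396 -0.11359891  0.123     ]] [[ 0.41071227 -0.10248704  0.014     ]
 [ 0.51375852 -0.04091114  0.014     ]
 [ 0.49838736 -0.24954849  0.014     ]
 [ 0.60254548 -0.18728256  0.014     ]]
(array([ 0.52389805, -0.17541324,  0.28644383]), [array([-1.99518701, -0.85025403]), array([ 0.14758593, -0.00839984]), array([-0.37189008, -0.09510738])])
t 2.7 shift [-0.003  -0.0021 -0.0093] turn [0.02 0.29 0.03]
```

View pics/w1c.png

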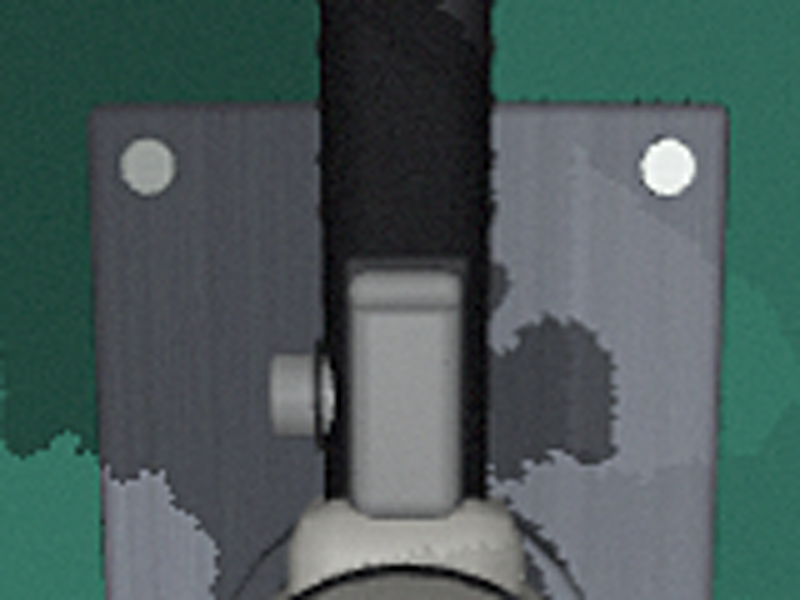

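```bash
sed -i 's/BX=np.array(\[.523/BX=np.array([.524/; s/30\.6/30.8/' h.py
python3 - <<'E'
from h import *
for i in range(3):
    rel([.524,-.1755,.335],down(30.8)); camera('wrist')
E
```

```text
t 2.7 shift [-0.0022 -0.0021 -0.0098] turn [0.02 0.09 0.03]
t 2.75 shift [-0.0022 -0.0022 -0.0098] turn [0.03 0.1  0.03]
t 2.8 shift [-0.0022 -0.0023 -0.0097] turn [0.03 0.1  0.03]
```

>>> {"api": "play_rows", "payload": {
  "moves": [
    [[0,0,0],[-0.001,0.005,-0.006],100],
    [[0,0,0],[-0.002,0.02,-0.01],100],
    [[0,0,0],[-0.002,0.045,-0.01],100],
    [[0,0,0],[-0.002,0.07,-0.01],100],
    [[0,0,0],[-0.002,0.08,-0.01],100]
  ]
}}

```text
time: 3.35
ee_pos: [0.524, -0.1765, 0.2495]
tcp_rot: [-89.9, 0.1, 30.8]
wrist_force: [0.4, -0.5, 0.5]
opening: 0.0853
```

>>> {"api": "play_rows", "payload": {
  "moves": [
    [[0,0,0],[0,0,0],100],
    [[0,0,0],[0,0,0],100],
    [[0,0,0],[0,0,0],80],
    [[0,0,0],[0,0,0],65],
    [[0,0,0],[0,0,0],55]
  ]
}}

```text
time: 3.85
ee_pos: [0.5248, -0.1766, 0.2529]
tcp_rot: [-90.0, -0.0, 30.8]
wrist_force: [-0.1, -0.2, 0.8]
opening: 0.047
```

```bash
python3 -c "
from h import *
rel([.524,-.1755,.251],down(30.8))
c=Cam('wrist');cv2.imwrite('pics/w2.png',c.img)"
```

```text
t 3.85 shift [-0.0002  0.0019  0.0013] turn [0.04 0.05 0.04]
```

View pics/w2.png

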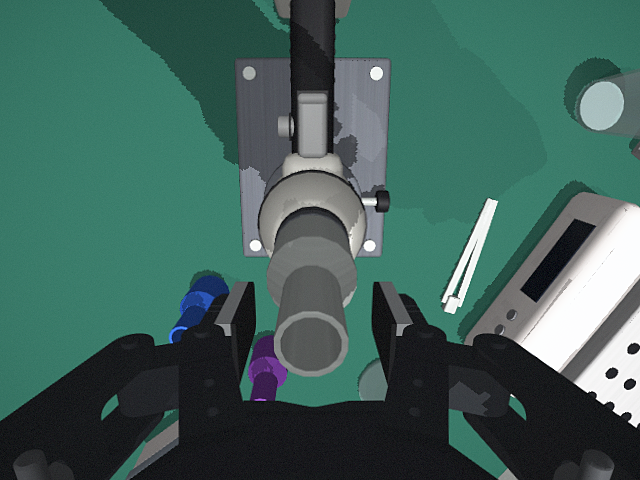

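The neck, at about (311,340), is centred between the pads. Closing the gripper.

>>> {"api": "play_rows", "payload": {
  "moves": [
    [[0,0,0],[0,0,0],45],
    [[0,0,0],[0,0,0],35],
    [[0,0,0],[0,0,0],25],
    [[0,0,0],[0,0,0],15],
    [[0,0,0],[0,0,0],10]
  ],
  "grip_force": 40
}}

```text
time: 4.4
ee_pos: [0.5246, -0.1764, 0.2523]
tcp_rot: [-90.0, -0.0, 30.8]
wrist_force: [0.3, -0.6, 0.2]
opening: 0.0238
```

>>> {"api": "play_rows", "payload": {
  "moves": [
    [[0,0,0],[0,0,0],10],
    [[0,0,0],[0,-0.002,0],10],
    [[0,0,0],[0,-0.005,0],10],
    [[0,0,0],[0,-0.008,0],10],
    [[0,0,0],[0,-0.012,0],10]
  ]
}}

```text
time: 4.9
ee_pos: [0.5246, -0.1765, 0.2644]
tcp_rot: [-90.0, 0.0, 30.8]
wrist_force: [0.2, 0.1, -1.8]
opening: 0.0239
```

```bash
python3 -c "
from h import *
print(get_obs()['wrist_force'])
c=Cam('wrist');cv2.imwrite('pics/w3.png',c.img)"
```

```text
[ 0.15375318  0.06798672 -1.75460996]
```

View pics/w3.png

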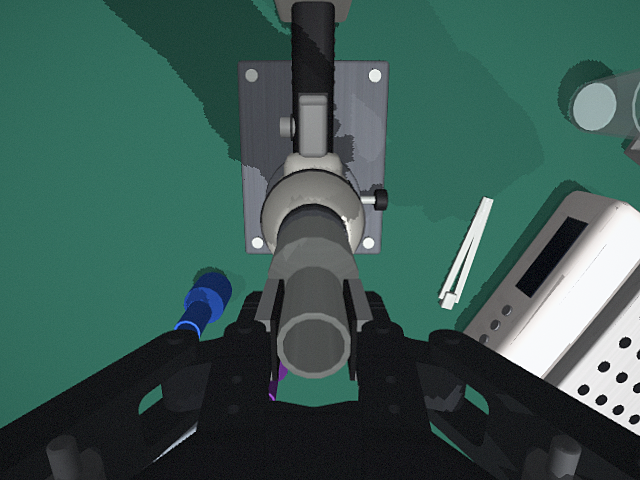

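>>> {"api": "play_rows", "payload": {
  "moves": [
    [[0,0,0],[0,-0.008,0],10],
    [[0,0,0],[0,-0.02,0],10],
    [[0,0,0],[0,-0.036,0],10],
    [[0,0,0],[0,-0.052,0],10],
    [[0,0,0],[0,-0.064,0],10]
  ]
}}

```text
time: 5.45
ee_pos: [0.5246, -0.1765, 0.3298]
tcp_rot: [-90.1, -0.0, 30.8]
wrist_force: [-1.2, 0.4, -1.8]
opening: 0.0231
```

```bash
python3 -c "
from h import *
print(get_obs()['opening'])
rel([.557,.221,.325],down(30.8))
c=Cam('side');c.crop(280,100,440,220,5,'d3.png')"
```

```text
0.023083714728728222
t 5.45 shift [0.2316 0.0047 0.3247] turn [0.05 0.04 0.04]
```

View pics/d3.png

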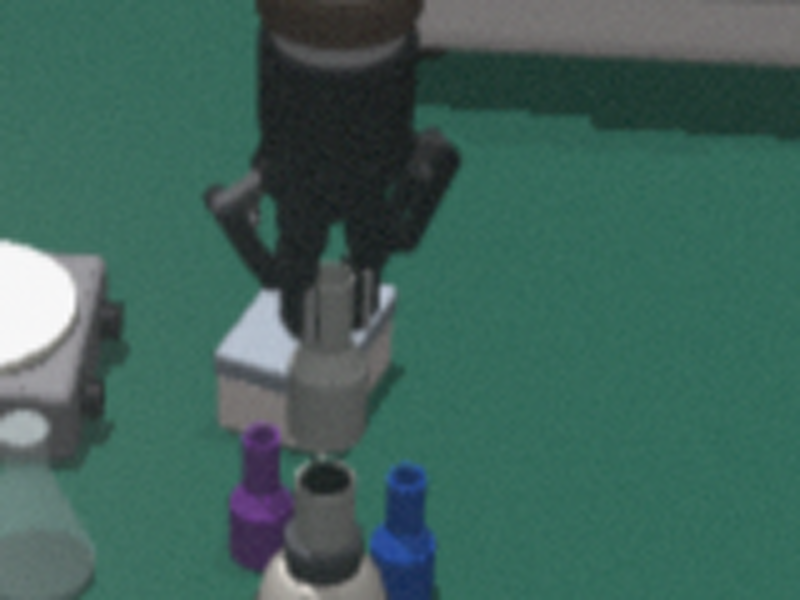

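The nozzle is off and hangs clear above the open barrel mouth. Carrying it to the tray.

>>> {"api": "play_rows", "payload": {
  "moves": [
    [[0,0,0],[0.006,0,0.008],10],
    [[0,0,0],[0.02,0,0.028],10],
    [[0,0,0],[0.04,0,0.056],10],
    [[0,0,0],[0.06,0,0.084],10],
    [[0,0,0],[0.08,0,0.112],10]
  ]
}}

```text
time: 6.0
ee_pos: [0.5355, -0.0375, 0.3275]
tcp_rot: [-90.0, 0.0, 30.8]
wrist_force: [0.6, 0.9, -1.3]
opening: 0.0236
```

>>> {"api": "play_rows", "payload": {
  "moves": [
    [[0,0,0],[0.02,0,0.028],10],
    [[0,0,0],[0.041,0,0.057],10],
    [[0,0,0],[0.062,0,0.086],10],
    [[0,0,0],[0.083,0,0.115],10],
    [[0,0,0],[0.104,0,0.144],10]
  ]
}}

```text
time: 6.5
ee_pos: [0.5508, 0.1397, 0.3275]
tcp_rot: [-90.0, 0.0, 30.9]
wrist_force: [0.3, -0.7, -1.7]
opening: 0.0238
```

>>> {"api": "play_rows", "payload": {
  "moves": [
    [[0,0,0],[0.018,0,0.026],10],
    [[0,0,0],[0.033,0,0.047],10],
    [[0,0,0],[0.043,0,0.061],10],
    [[0,0,0],[0.047,0,0.068],10],
    [[0,0,0],[0.047,0,0.068],10]
  ]
}}

```text
time: 7.0
ee_pos: [0.5566, 0.2207, 0.3277]
tcp_rot: [-90.0, 0.0, 30.9]
wrist_force: [0.3, -0.6, -1.1]
opening: 0.0235
```

```bash
python3 -c "
from h import *
print(get_obs()['opening'])
c=Cam('side');c.crop(230,280,390,400,5,'d4.png')
rel([.557,.221,.0705],down(30.8))
"
```

```text
0.023530141036449275
t 7.05 shift [0.001  0.2576 0.0009] turn [ 0.01  0.06 -0.03]
```

View pics/d4.png

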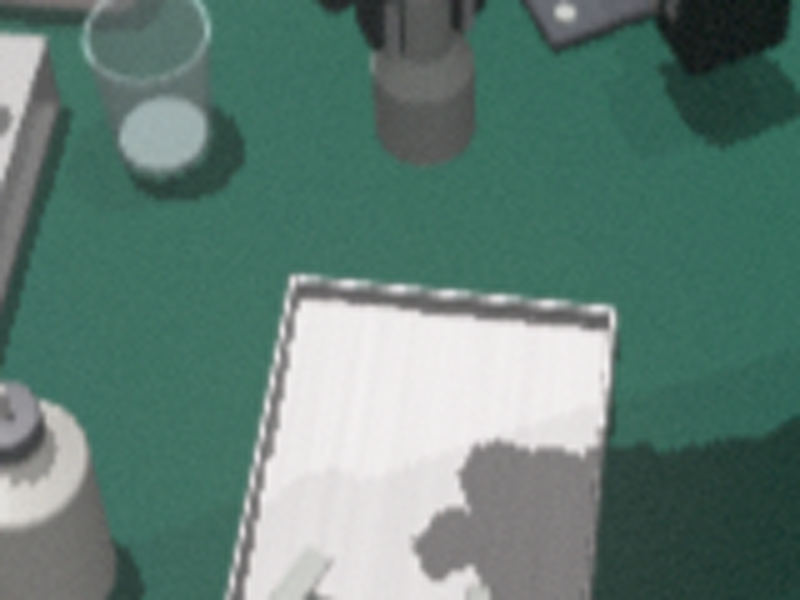

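>>> {"api": "play_rows", "payload": {
  "moves": [
    [[0,0,0],[0.001,0.008,0.001],10],
    [[0,0,0],[0.001,0.028,0.001],10],
    [[0,0,0],[0.001,0.06,0.001],10],
    [[0,0,0],[0.001,0.092,0.001],10],
    [[0,0,0],[0.001,0.124,0.001],10]
  ]
}}

```text
time: 7.55
ee_pos: [0.557, 0.2202, 0.2027]
tcp_rot: [-90.0, -0.0, 30.8]
wrist_force: [-0.4, 0.3, -0.9]
opening: 0.0237
```

>>> {"api": "play_rows", "payload": {
  "moves": [
    [[0,0,0],[0,0.032,0],10],
    [[0,0,0],[0,0.062,0],10],
    [[0,0,0],[0,0.088,0],10],
    [[0,0,0],[0,0.105,0],10],
    [[0,0,0],[0,0.112,0],10]
  ]
}}

```text
time: 8.05
ee_pos: [0.5561, 0.22, 0.0899]
tcp_rot: [-90.0, 0.2, 30.8]
wrist_force: [-0.6, -0.7, -0.4]
opening: 0.0241
```

```bash
python3 -c "
from h import *
c=Cam('scene');c.crop(350,110,510,230,5,'s4.png')
c=Cam('side');c.crop(230,280,390,400,5,'d5.png')
rel([.557,.221,.0690],down(30.8));print(get_obs()['wrist_force'])
"
```

```text
t 8.15 shift [0.0006 0.0223 0.0002] turn [-0.01 -0.01 -0.08]
[ 0.27234762 -0.32292746 -1.32345331]
```

View pics/d5.png

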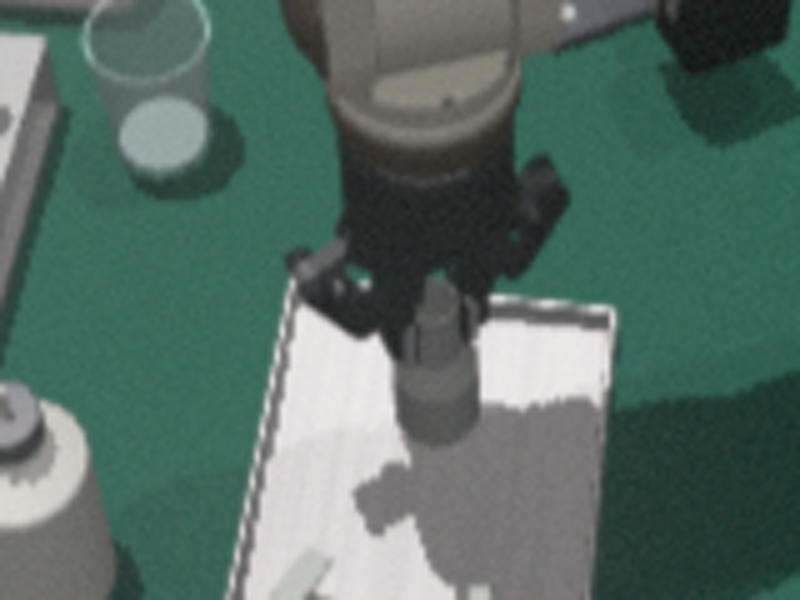

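View pics/s4.png

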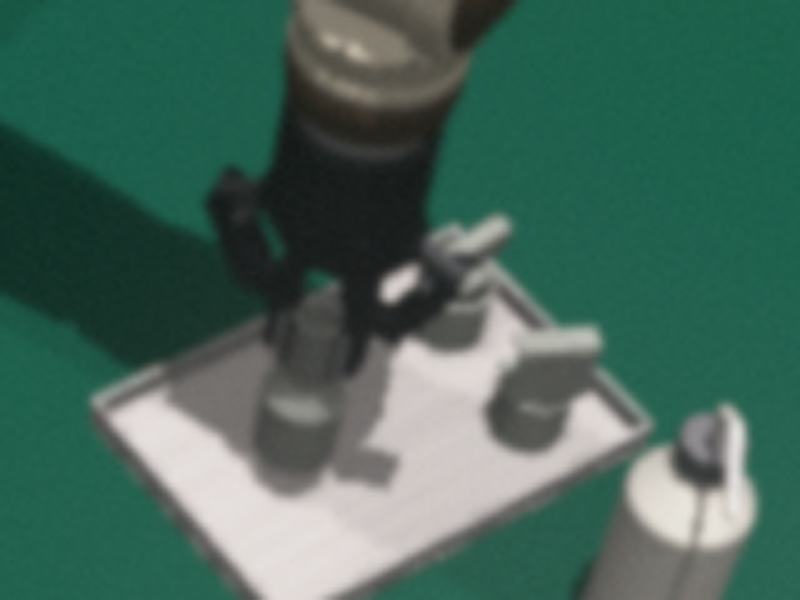

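>>> {"api": "play_rows", "payload": {
  "moves": [
    [[0,0,0],[0,0.004,0],10],
    [[0,0,0],[0,0.009,0],10],
    [[0,0,0],[0,0.013,0],10],
    [[0,0,0],[0,0.016,0],10],
    [[0,0,0],[0,0.018,0],10]
  ]
}}

```text
time: 8.65
ee_pos: [0.5571, 0.2215, 0.074]
tcp_rot: [-90.0, 0.0, 30.8]
wrist_force: [0.7, 0.2, -2.2]
opening: 0.0237
```

>>> {"api": "play_rows", "payload": {
  "moves": [
    [[0,0,0],[0,0.0005,0],10],
    [[0,0,0],[0,0.001,0],10],
    [[0,0,0],[0,0.0015,0],10],
    [[0,0,0],[0,0.002,0],10],
    [[0,0,0],[0,0.002,0],10]
  ]
}}

```text
time: 9.15
ee_pos: [0.5572, 0.2215, 0.0722]
tcp_rot: [-90.0, -0.0, 30.8]
wrist_force: [-0.0, 0.3, -1.5]
opening: 0.0239
```

>>> {"api": "play_rows", "payload": {
  "moves": [
    [[0,0,0],[0,0.0005,0],10],
    [[0,0,0],[0,0.001,0],10],
    [[0,0,0],[0,0.0015,0],10],
    [[0,0,0],[0,0.002,0],10],
    [[0,0,0],[0,0.002,0],10]
  ]
}}

```text
time: 9.65
ee_pos: [0.5571, 0.2214, 0.0701]
tcp_rot: [-90.0, 0.0, 30.8]
wrist_force: [0.1, -0.2, -0.3]
opening: 0.0238
```

>>> {"api": "play_rows", "payload": {
  "moves": [
    [[0,0,0],[0,0.0003,0],10],
    [[0,0,0],[0,0.0006,0],10],
    [[0,0,0],[0,0.001,0],10],
    [[0,0,0],[0,0.001,0],10],
    [[0,0,0],[0,0.001,0],10]
  ]
}}

```text
time: 10.15
ee_pos: [0.5571, 0.2215, 0.0692]
tcp_rot: [-90.0, 0.0, 30.8]
wrist_force: [-0.0, -0.6, -1.1]
opening: 0.0236
```

>>> {"api": "play_rows", "payload": {
  "moves": [
    [[0,0,0],[0,0.0003,0],10],
    [[0,0,0],[0,0.0006,0],10],
    [[0,0,0],[0,0.001,0],10],
    [[0,0,0],[0,0.001,0],10],
    [[0,0,0],[0,0.001,0],10]
  ]
}}

```text
time: 10.65
ee_pos: [0.5572, 0.2215, 0.0684]
tcp_rot: [-90.0, -0.0, 30.8]
wrist_force: [0.3, 0.8, 0.0]
opening: 0.0237
```

```bash
python3 -c "
from h import *
c=Cam('side');c.crop(270,320,350,380,10,'d6.png')
w=Cam('wrist');cv2.imwrite('pics/w4.png',w.img)
for i in range(5): print(get_obs()['wrist_force']); camera('side')
"
```

```text
[ 0.93680772 -0.59949956  0.38451474]
[-0.44635443 -0.75491272  0.64727355]
[-1.30733158  0.03894428  1.22298703]
[-1.11987864 -0.29931497  0.44890555]
[-1.25659829 -0.55639735  0.99993311]
```

View pics/w4.png

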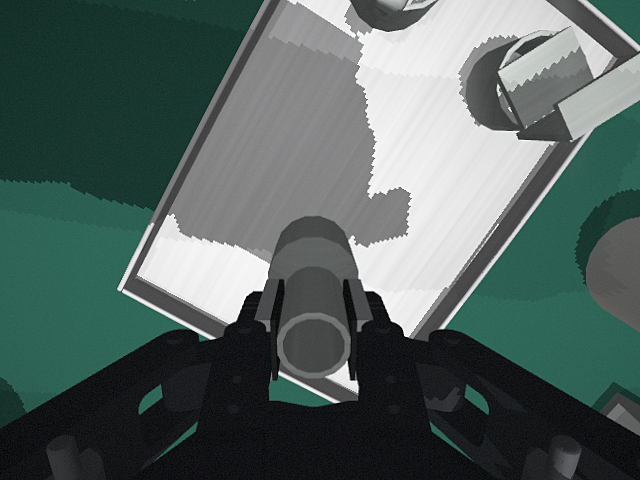

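View pics/d6.png

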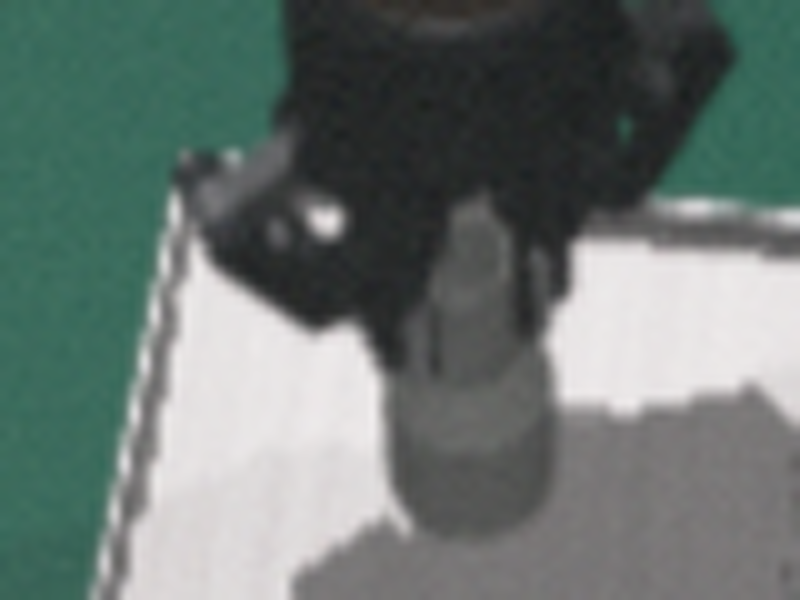

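The force went from about -1.5 to about +0.7 N, so the nozzle is standing on the tray floor. Releasing it.

>>> {"api": "play_rows", "payload": {
  "moves": [
    [[0,0,0],[0,0,0],32],
    [[0,0,0],[0,0,0],38],
    [[0,0,0],[0,0,0],45],
    [[0,0,0],[0,0,0],55],
    [[0,0,0],[0,0,0],65]
  ]
}}

```text
time: 11.5
ee_pos: [0.5572, 0.2215, 0.0682]
tcp_rot: [-90.0, 0.0, 30.8]
wrist_force: [0.4, -0.3, -0.0]
opening: 0.0554
```

>>> {"api": "play_rows", "payload": {
  "moves": [
    [[0,0,0],[0,0,0],75],
    [[0,0,0],[0,0,0],85],
    [[0,0,0],[0,-0.004,0],85],
    [[0,0,0],[0,-0.012,0],85],
    [[0,0,0],[0,-0.025,0],85]
  ]
}}

```text
time: 12.0
ee_pos: [0.5569, 0.2214, 0.0936]
tcp_rot: [-90.0, 0.0, 30.8]
wrist_force: [-0.5, -0.4, 0.9]
opening: 0.0727
```

>>> {"api": "play_rows", "payload": {
  "moves": [
    [[0,0,0],[0,-0.02,0],85],
    [[0,0,0],[0,-0.055,0],85],
    [[0,0,0],[0,-0.095,0],85],
    [[0,0,0],[0,-0.13,0],85],
    [[0,0,0],[0,-0.15,0],85]
  ]
}}

```text
time: 12.5
ee_pos: [0.5575, 0.2216, 0.2481]
tcp_rot: [-90.0, -0.3, 30.8]
wrist_force: [0.1, 0.3, -0.4]
opening: 0.0726
```

```bash
python3 -c "
from h import *
c=Cam('side');c.crop(250,310,370,400,6,'d7.png')
w=Cam('wrist');cv2.imwrite('pics/w5.png',w.img)
print(get_obs()['opening'])
"
```

```text
0.07225431989171174
```

View pics/w5.png

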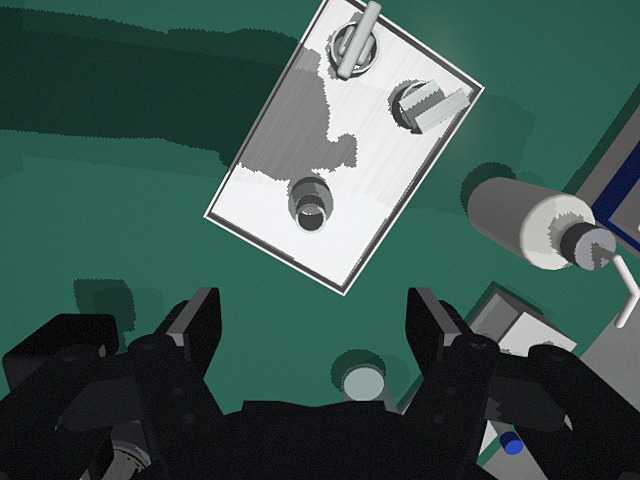

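View pics/d7.png

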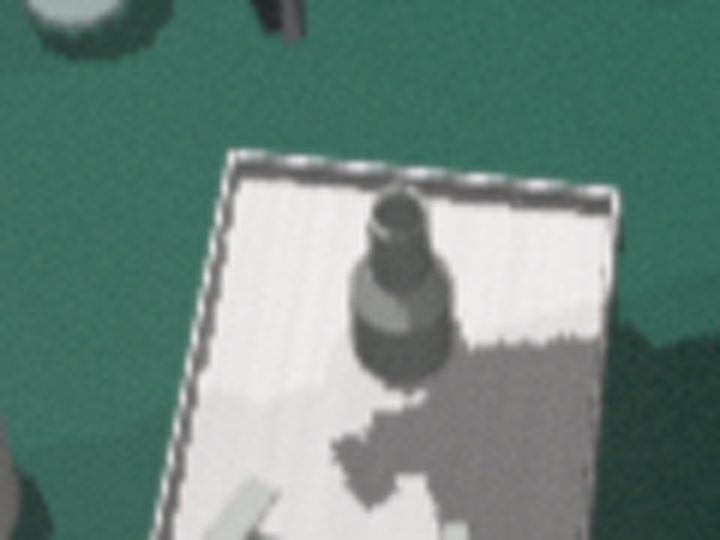

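```bash
cat >> h.py <<'E'
def squeeze(A,th,w,r):  # A = inner tip corner of finger A in blower frame
    t=np.radians(th); M=np.array([[np.cos(t),np.sin(t),0],[0,0,1],[np.sin(t),-np.cos(t),0]])
    R=BR*Ro.from_matrix(M); p=b2w(A)-R.apply([w/2,-r,0]); return p,R
E
python3 - <<'E'
from h import *
p,R=squeeze((-.008,.075,.175),33,.030,.003); print(p,R.as_euler('xyz',degrees=True)); rel(p,R)
E
```

```text
[ 0.46932281 -0.12077924  0.1643144 ] [-90.  -33.   30.8]
t 12.6 shift [-0.2524  0.0824 -0.2486] turn [  0.04   0.06 -32.63]
```

>>> {"api": "play_rows", "payload": {
  "moves": [
    [[0,0,-2],[-0.007,0,-0.007],85],
    [[0,0,-5],[-0.027,0,-0.026],70],
    [[0,0,-9],[-0.053,0,-0.052],50],
    [[0,0,-13],[-0.08,0,-0.079],36],
    [[0,0,-17],[-0.107,0,-0.106],36]
  ]
}}

```text
time: 13.1
ee_pos: [0.5189, 0.0747, 0.2431]
tcp_rot: [-90.1, -17.2, 30.9]
wrist_force: [0.5, -0.4, -0.1]
opening: 0.0308
```

Run:
```python
from h import *
p,R=squeeze((-.008,.075,.235),33,.030,.003); rel(p,R); print(get_obs()['opening'])
```

```text
t 13.1 shift [-0.1421 -0.0241 -0.1423] turn [ 1.000e-02  1.100e-01 -1.583e+01]
0.030791040151738336
```

>>> {"api": "play_rows", "payload": {
  "moves": [
    [[0,0,-4],[-0.027,-0.006,-0.027],36],
    [[0,0,-8],[-0.057,-0.012,-0.057],36],
    [[0,0,-12],[-0.09,-0.018,-0.09],36],
    [[0,0,-15],[-0.12,-0.022,-0.12],36],
    [[0,0,-15.8],[-0.138,-0.024,-0.138],36]
  ]
}}

```text
time: 13.6
ee_pos: [0.4693, -0.1165, 0.2254]
tcp_rot: [-90.1, -32.9, 30.7]
wrist_force: [0.5, 0.5, 0.7]
opening: 0.0304
```

Run:
```python
from h import *
p,R=squeeze((-.008,.075,.150),33,.030,.003); rel(p,R); print(get_obs()['opening'],get_obs()['q'])
w=Cam('wrist');cv2.imwrite('pics/w6.png',w.img)
c=Cam('scene');c.crop(200,100,360,220,5,'s6.png')
rel(p,R);
```

```text
t 13.6 shift [-0.0486  0.071  -0.0036] turn [ 0.1  -0.08 -0.09]
0.030409049257767714 [-30.16729818 -24.09700312 -21.59384849  74.96806286  28.30395096
  33.59711982]
t 13.7 shift [-0.0481  0.0706 -0.0032] turn [ 0.09 -0.23 -0.24]
```

View pics/w6.png

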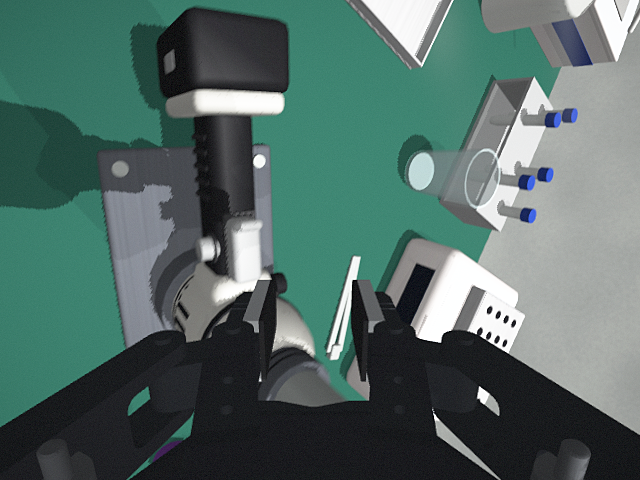

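View pics/s6.png

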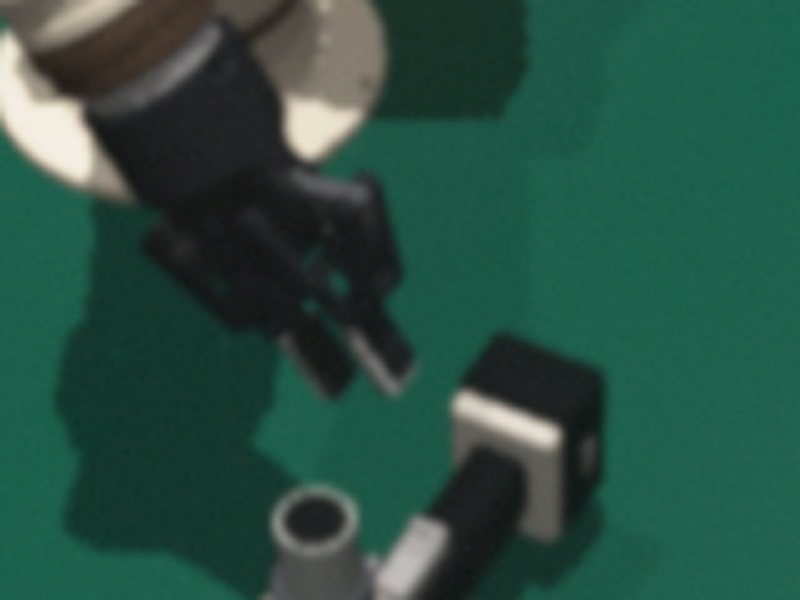

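Run:
```python
from h import *
o=get_obs(); R=Ro.from_euler('xyz',o['tcp_rot'],degrees=True); w=Cam('wrist')
for r in (0,.003,.006):
  for x in (-.0152,.0152):
    print(r,x,w.proj(np.array([o['ee_pos']+R.apply([x,-r,z]) for z in(-.011,.011)])).round(0).tolist())
w.crop(180,250,430,440,3.2,'w7.png') if 0 else cv2.imwrite('pics/w7.png',cv2.resize(w.img[250:420,200:420],None,fx=3.5,fy=3.5))
```

```text
0 -0.0152 [[276.0, 324.0], [275.0, 275.0]]
0 0.0152 [[349.0, 324.0], [350.0, 275.0]]
0.003 -0.0152 [[275.0, 328.0], [274.0, 278.0]]
0.003 0.0152 [[349.0, 328.0], [351.0, 278.0]]
0.006 -0.0152 [[275.0, 331.0], [273.0, 281.0]]
0.006 0.0152 [[350.0, 331.0], [352.0, 281.0]]
```

View pics/w7.png

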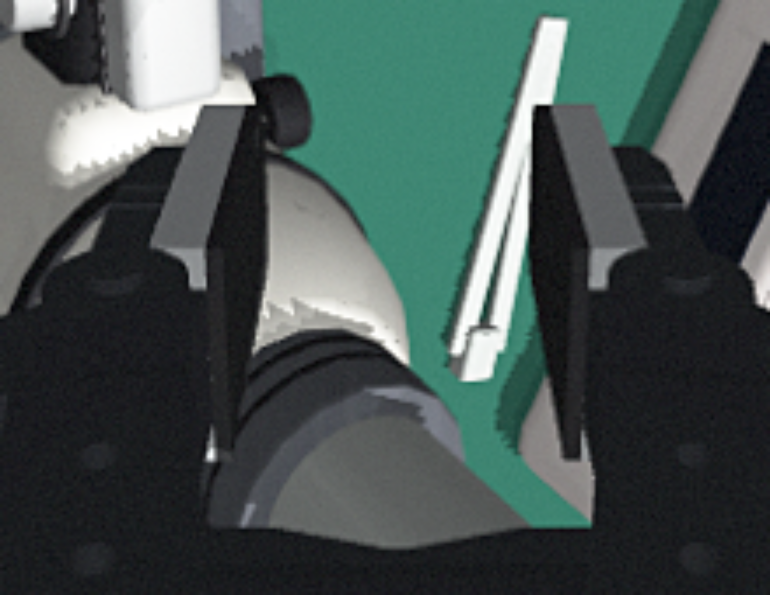

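Run:
```python
from h import *
p,R=squeeze((-.007,.074,.135),33,.0304,.0045); rel(p,R)
```

```text
t 13.75 shift [-0.0569  0.0851 -0.005 ] turn [ 0.05 -0.18 -0.24]
```

>>> {"api": "play_rows", "payload": {
  "moves": [
    [[0,0,0],[-0.008,0.009,-0.003],36],
    [[0,0,0],[-0.022,0.031,-0.005],36],
    [[0,0,0],[-0.038,0.056,-0.005],36],
    [[0,0,0],[-0.05,0.075,-0.005],36],
    [[0,0,0],[-0.056,0.084,-0.005],36]
  ]
}}

```text
time: 14.25
ee_pos: [0.4716, -0.1175, 0.1219]
tcp_rot: [-89.8, -32.7, 30.9]
wrist_force: [-0.3, -0.2, -0.5]
opening: 0.0309
```

Run:
```python
from h import *
s=Cam('side');s.crop(310,190,410,290,6,'d8.png')
w=Cam('wrist');cv2.imwrite('pics/w8.png',w.img)
c=Cam('scene');c.crop(220,150,330,235,7,'s8.png')
p,R=squeeze((-.007,.074,.135),33,.0304,.0045); rel(p,R); print(get_obs()['wrist_force'])
```

```text
t 14.4 shift [-0.0028  0.0004 -0.0015] turn [-0.09  0.09 -0.21]
[0.26794785 0.02702941 0.9527803 ]
```

View pics/d8.png

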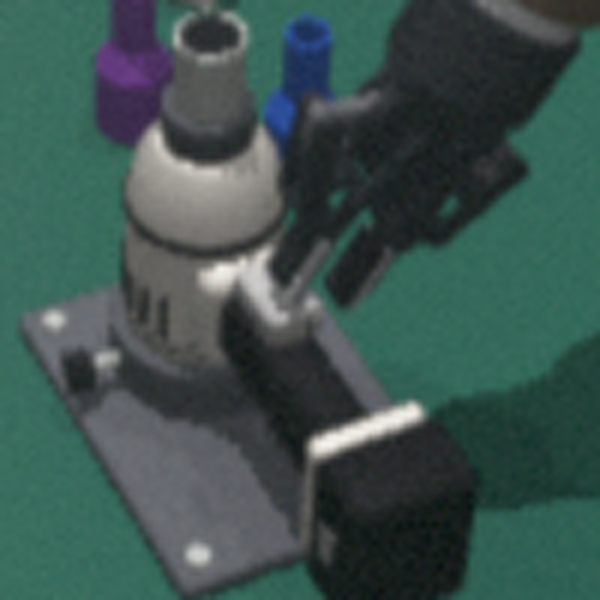

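View pics/w8.png

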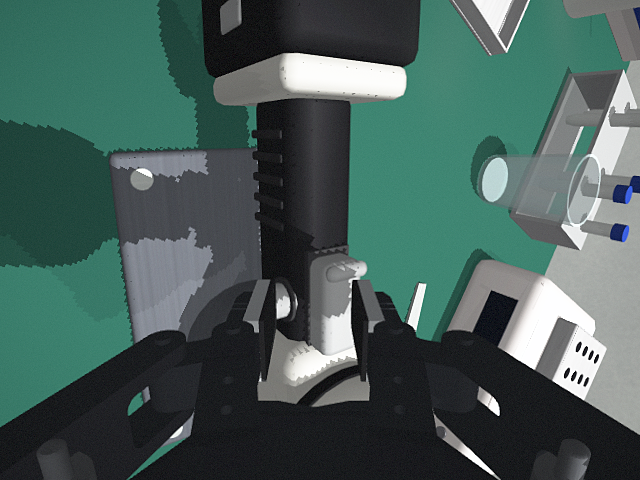

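View pics/s8.png

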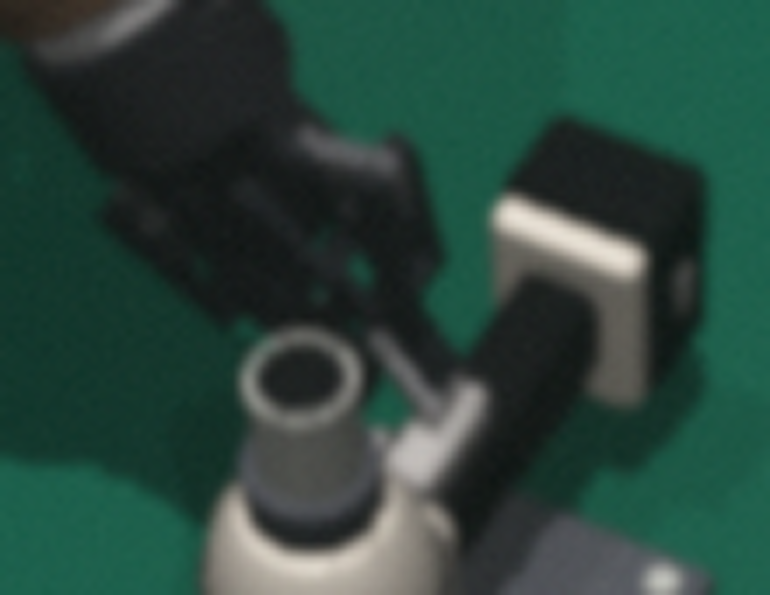

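>>> {"api": "play_rows", "payload": {
  "moves": [
    [[0,0,0],[-0.003,0.0,-0.002],36],
    [[0,0,0],[-0.004,0.002,-0.0035],36],
    [[0,0,0],[-0.006,0.005,-0.0035],36],
    [[0,0,0],[-0.008,0.008,-0.0035],36],
    [[0,0,0],[-0.0085,0.009,-0.0035],36]
  ]
}}

```text
time: 14.9
ee_pos: [0.4724, -0.1236, 0.113]
tcp_rot: [-90.0, -32.8, 30.9]
wrist_force: [-2.6, -0.8, 5.7]
opening: 0.0308
```

>>> {"api": "play_rows", "payload": {
  "moves": [
    [[0,0,0],[-0.0005,0.0008,0],36],
    [[0,0,0],[-0.0011,0.0017,0],36],
    [[0,0,0],[-0.0016,0.0025,0],36],
    [[0,0,0],[-0.0022,0.0034,0],36],
    [[0,0,0],[-0.0022,0.0034,0],36]
  ]
}}

```text
time: 15.4
ee_pos: [0.4724, -0.1236, 0.1094]
tcp_rot: [-90.1, -32.8, 30.9]
wrist_force: [-2.7, -2.0, 5.2]
opening: 0.0307
```

Run:
```python
from h import *
p,R=squeeze((-.007,.072,.123),33,.0304,.0045); rel(p,R); print(get_obs()['wrist_force'])
w=Cam('wrist');cv2.imwrite('pics/w9.png',cv2.resize(w.img[220:400,220:420],None,fx=4,fy=4))
```

```text
t 15.4 shift [ 0.0012 -0.0011  0.001 ] turn [ 0.03  0.06 -0.16]
[-2.70991642 -2.01269489  5.23080151]
```

View pics/w9.png

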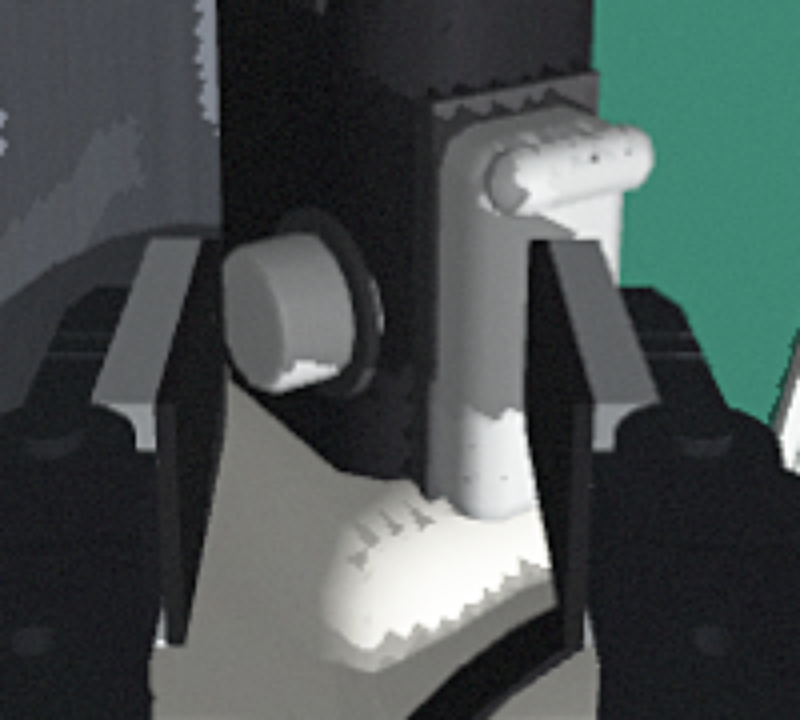

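Contact with the trigger is confirmed at about 5 N, with the pad inside the lip. Squeezing further.

>>> {"api": "play_rows", "payload": {
  "moves": [
    [[0,0,0],[-0.001,0.0015,0],36],
    [[0,0,0],[-0.002,0.003,0],36],
    [[0,0,0],[-0.003,0.0046,0],36],
    [[0,0,0],[-0.004,0.0062,0],36],
    [[0,0,0],[-0.0049,0.0075,0],36]
  ]
}}

```text
time: 15.95
ee_pos: [0.4727, -0.1236, 0.1014]
tcp_rot: [-90.1, -32.9, 30.9]
wrist_force: [-12.2, -1.8, 20.4]
opening: 0.0306
```

Run:
```python
from h import *
p,R=squeeze((-.007,.072,.111),33,.0304,.0045); rel(p,R); print(get_obs()['wrist_force'])
w=Cam('wrist');cv2.imwrite('pics/w10.png',cv2.resize(w.img[220:400,220:420],None,fx=4,fy=4))
```

```text
t 15.95 shift [-0.0012  0.0022  0.0012] turn [ 0.05  0.09 -0.08]
[-12.21994021  -1.76586787  20.35498872]
```

View pics/w10.png

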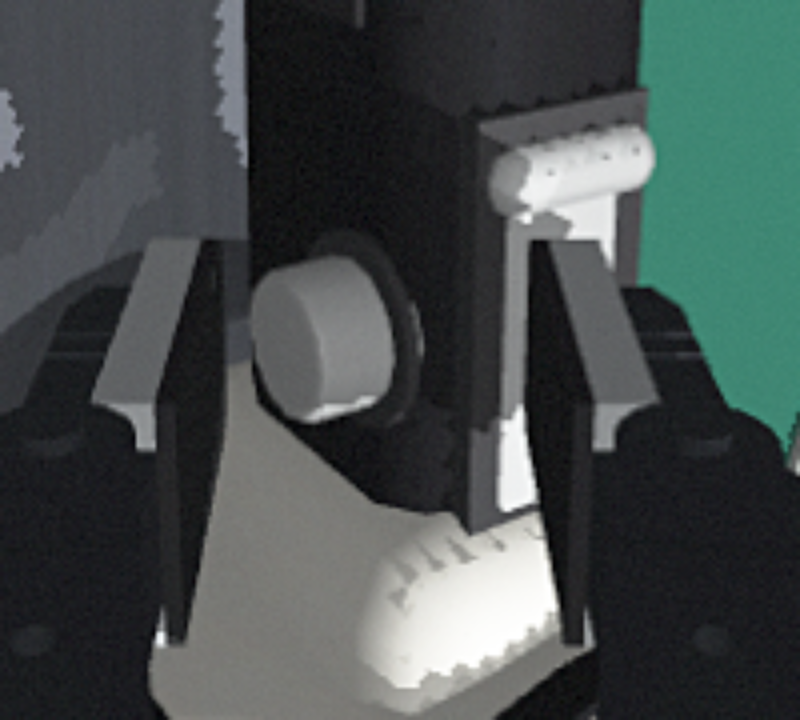

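>>> {"api": "play_rows", "payload": {
  "moves": [
    [[0,0,0],[0.0004,-0.0006,0],36],
    [[0,0,0],[0.0021,0.0005,0],35],
    [[0,0,0],[0.0038,0.0016,0],34],
    [[0,0,0],[0.0054,0.0027,0],33],
    [[0,0,0],[0.0063,0.0032,0],32]
  ]
}}

```text
time: 16.5
ee_pos: [0.4789, -0.1205, 0.1026]
tcp_rot: [-90.2, -32.9, 30.9]
wrist_force: [-13.6, -6.5, 16.8]
opening: 0.0271
```

Run:
```python
from h import *
p,R=squeeze((-.007,.072,.111),33,.0304,.0045); rel(p,R); o=get_obs(); print(BR.inv().apply(o['wrist_force']),o['opening'])
w=Cam('wrist');cv2.imwrite('pics/w11.png',cv2.resize(w.img[220:400,220:420],None,fx=4,fy=4))
```

```text
t 16.5 shift [-0.0077 -0.0006  0.0017] turn [ 0.13  0.1  -0.1 ]
[-15.06901541   1.36342485  16.79732282] 0.02712231470267784
```

View pics/w11.png

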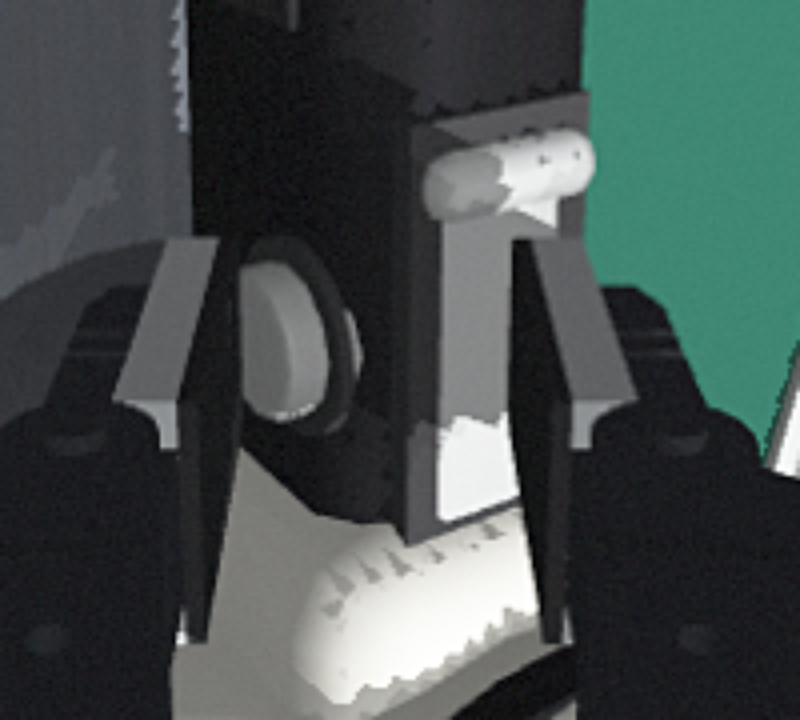

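The button is partly in, with its visible barrel down from about 75 to 40 px. Pushing about 4 mm more.

>>> {"api": "play_rows", "payload": {
  "moves": [
    [[0,0,0],[0.0008,0.0005,0],32],
    [[0,0,0],[0.0016,0.001,0],32],
    [[0,0,0],[0.0023,0.0015,0],31],
    [[0,0,0],[0.003,0.002,0],31],
    [[0,0,0],[0.003,0.002,0],31]
  ]
}}

```text
time: 17.05
ee_pos: [0.4815, -0.1192, 0.1028]
tcp_rot: [-90.2, -32.8, 30.9]
wrist_force: [-17.4, -8.3, 19.7]
opening: 0.0266
```

Run:
```python
from h import *
p,R=squeeze((-.007,.072,.111),33,.0304,.0045); rel(p,R); o=get_obs(); print(BR.inv().apply(o['wrist_force']),o['opening'])
w=Cam('wrist');cv2.imwrite('pics/w12.png',cv2.resize(w.img[220:400,220:420],None,fx=4,fy=4))
```

```text
t 17.05 shift [-0.0102 -0.002   0.0019] turn [ 0.18  0.05 -0.16]
[-19.23044849   1.79909997  19.74167327] 0.026550416991351702
```

View pics/w12.png

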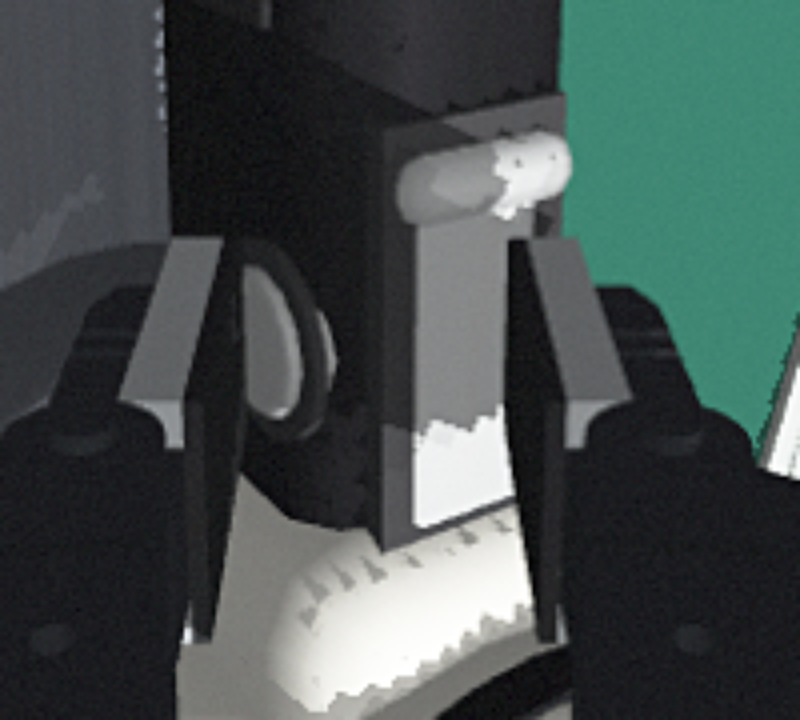

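>>> {"api": "play_rows", "payload": {
  "moves": [
    [[0,0,0],[0.0005,0.0002,0],31],
    [[0,0,0],[0.001,0.0004,0],31],
    [[0,0,0],[0.0015,0.0006,0],31],
    [[0,0,0],[0.0015,0.0006,0],31],
    [[0,0,0],[0.0015,0.0006,0],31]
  ]
}}

```text
time: 17.6
ee_pos: [0.4818, -0.1191, 0.1028]
tcp_rot: [-90.2, -32.7, 30.7]
wrist_force: [-31.3, -13.2, 25.9]
opening: 0.0266
```

Run:
```python
from h import *
p,R=squeeze((-.007,.072,.111),33,.0304,.0045); rel(p,R); o=get_obs(); print(BR.inv().apply(o['wrist_force']),o['opening'])
w=Cam('wrist');cv2.imwrite('pics/w13.png',cv2.resize(w.img[220:400,220:420],None,fx=4,fy=4))
```

```text
t 17.6 shift [-0.0105 -0.0022  0.0019] turn [ 0.22 -0.05 -0.32]
[-33.61136021   4.71538521  25.89997678] 0.026627857986479053
```

View pics/w13.png

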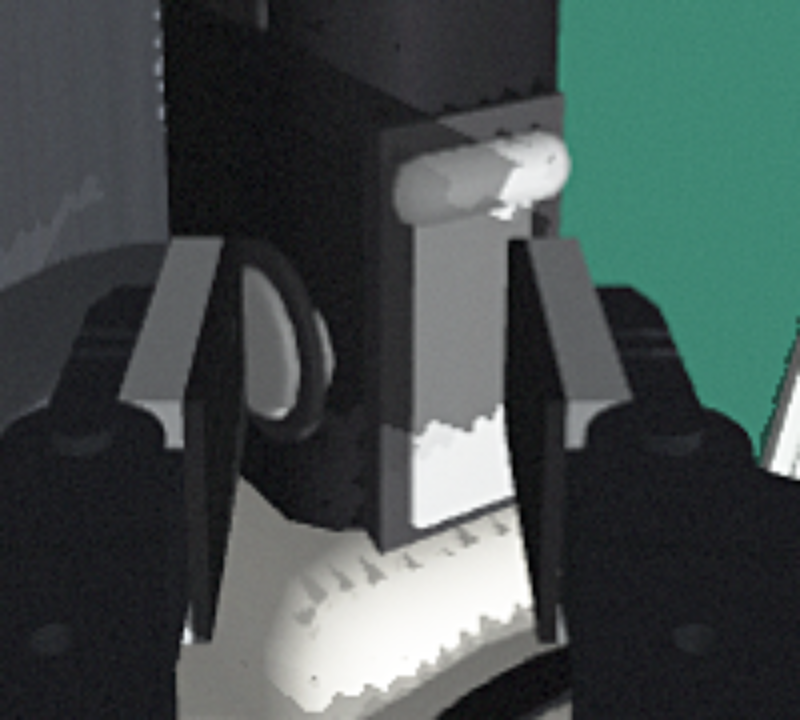

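The button is at its hard stop. Relaxing the push a little, then easing the trigger up while the button is held in.

>>> {"api": "play_rows", "payload": {
  "moves": [
    [[0,0,0],[-0.0007,-0.0004,0],31],
    [[0,0,0],[-0.0007,-0.0004,0],31],
    [[0,0,0],[-0.0002,-0.0012,0],31],
    [[0,0,0],[0.0004,-0.0021,0],31],
    [[0,0,0],[0.0009,-0.0029,0],31]
  ]
}}

```text
time: 18.15
ee_pos: [0.4814, -0.119, 0.1037]
tcp_rot: [-90.1, -32.7, 30.8]
wrist_force: [-7.0, -7.7, 4.9]
opening: 0.0264
```

>>> {"api": "play_rows", "payload": {
  "moves": [
    [[0,0,0],[0.0005,-0.0008,0],31],
    [[0,0,0],[0.0011,-0.0017,0],31],
    [[0,0,0],[0.0016,-0.0025,0],31],
    [[0,0,0],[0.0022,-0.0034,0],31],
    [[0,0,0],[0.0022,-0.0034,0],31]
  ]
}}

```text
time: 18.65
ee_pos: [0.4814, -0.1189, 0.1075]
tcp_rot: [-90.1, -32.6, 30.8]
wrist_force: [-8.2, -9.9, 4.5]
opening: 0.0265
```

Run:
```python
from h import *
p,R=squeeze((-.007,.072,.111),33,.0304,.0045); rel(p,R); o=get_obs(); print(BR.inv().apply(o['wrist_force']),o['opening'])
w=Cam('wrist');cv2.imwrite('pics/w14.png',cv2.resize(w.img[220:400,220:420],None,fx=4,fy=4))
```

```text
t 18.65 shift [-0.0128  0.002   0.0015] turn [ 0.12 -0.03 -0.35]
[-12.12164465  -4.25382186   4.4882738 ] 0.02648585774971517
```

View pics/w14.png

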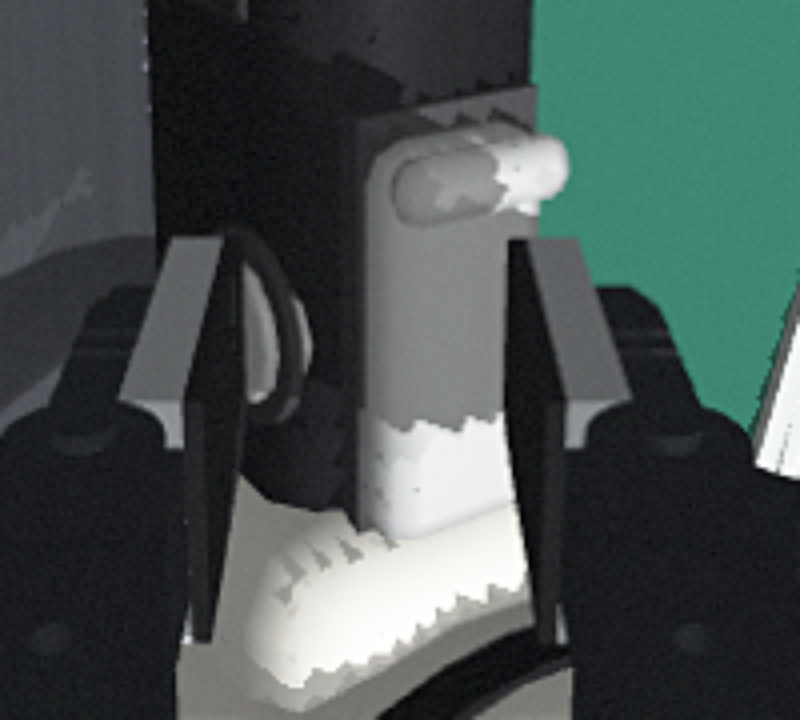

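>>> {"api": "play_rows", "payload": {
  "moves": [
    [[0,0,0],[0.0003,-0.0004,0],31],
    [[0,0,0],[0.0006,-0.0008,0],31],
    [[0,0,0],[0.0008,-0.0013,0],31],
    [[0,0,0],[0.0011,-0.0017,0],31],
    [[0,0,0],[0.0011,-0.0017,0],31]
  ]
}}

```text
time: 19.2
ee_pos: [0.4811, -0.1186, 0.1087]
tcp_rot: [-90.0, -32.6, 30.7]
wrist_force: [-4.6, -7.2, -1.6]
opening: 0.0268
```

Run:
```python
from h import *
p,R=squeeze((-.007,.072,.111),33,.0304,.0045); rel(p,R); o=get_obs(); print(BR.inv().apply(o['wrist_force']),o['opening'])
w=Cam('wrist');cv2.imwrite('pics/w15.png',cv2.resize(w.img[220:400,220:420],None,fx=4,fy=4))
```

```text
t 19.2 shift [-0.0133  0.0031  0.0011] turn [ 0.06 -0.04 -0.39]
[-7.60127535 -3.81409343 -1.62808868] 0.026768802613640785
```

View pics/w15.png

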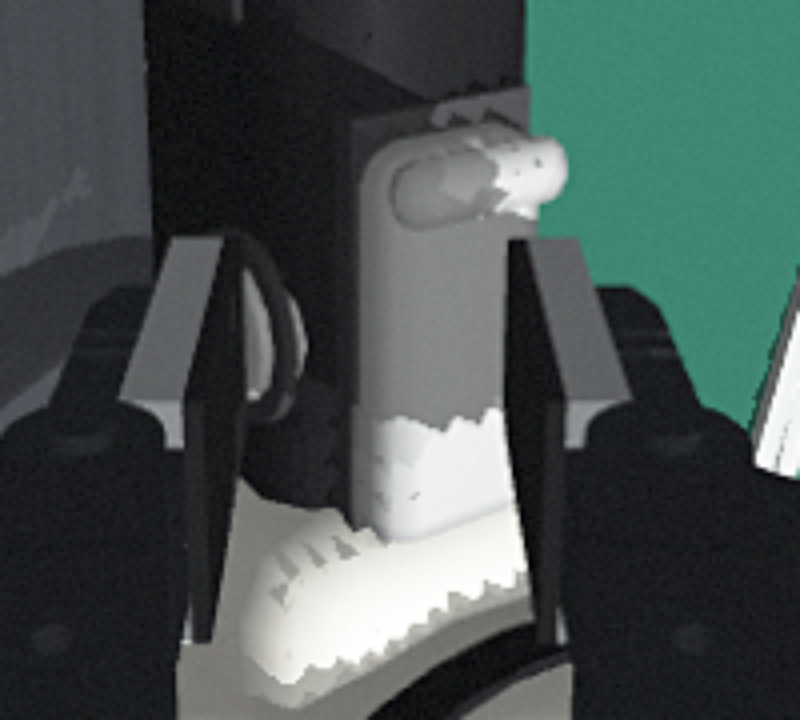

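>>> {"api": "play_rows", "payload": {
  "moves": [
    [[0,0,0],[0.0003,-0.0004,0],31],
    [[0,0,0],[0.0006,-0.0008,0],31],
    [[0,0,0],[0.0008,-0.0013,0],31],
    [[0,0,0],[0.0011,-0.0017,0],31],
    [[0,0,0],[0.0011,-0.0017,0],31]
  ]
}}

```text
time: 19.75
ee_pos: [0.4806, -0.1179, 0.11]
tcp_rot: [-89.9, -32.6, 30.7]
wrist_force: [-4.7, -4.3, -2.3]
opening: 0.0268
```

Run:
```python
from h import *
p,R=squeeze((-.007,.072,.111),33,.0304,.0045); rel(p,R); o=get_obs(); print(BR.inv().apply(o['wrist_force']),o['opening'])
w=Cam('wrist');cv2.imwrite('pics/w16.png',cv2.resize(w.img[220:400,220:420],None,fx=4,fy=4))
```

```text
t 19.75 shift [-0.014   0.0042  0.0002] turn [-0.06 -0.08 -0.41]
[-6.23649344 -1.23834642 -2.26976515] 0.0267725667479434
```

View pics/w16.png

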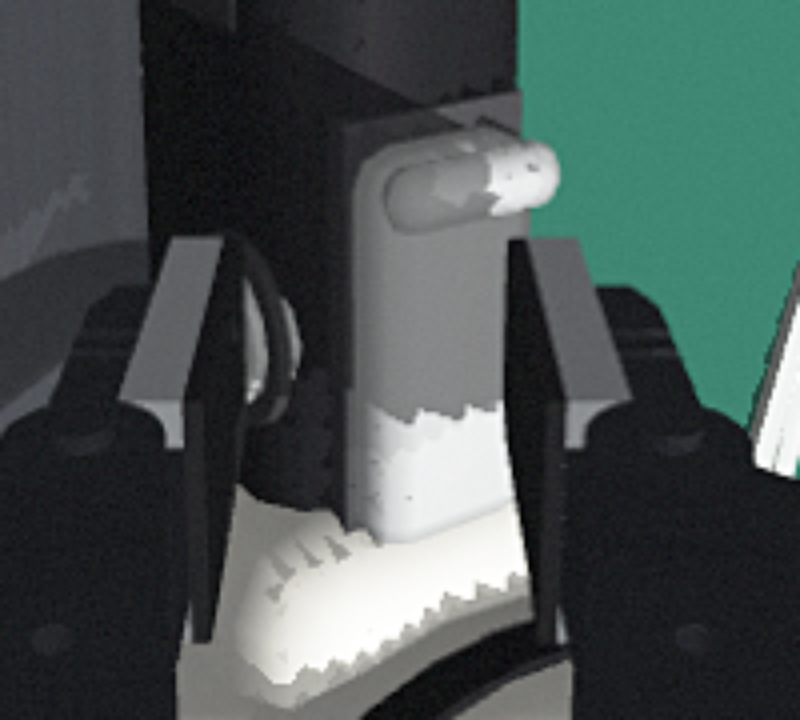

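>>> {"api": "play_rows", "payload": {
  "moves": [
    [[0,0,0],[-0.0015,-0.0025,0],31],
    [[0,0,0],[-0.003,-0.005,0],31],
    [[0,0,0],[-0.006,-0.012,0],31],
    [[0,0,0],[-0.008,-0.025,0],31],
    [[0,0,0],[-0.01,-0.045,0],31]
  ]
}}

```text
time: 20.3
ee_pos: [0.453, -0.1342, 0.1442]
tcp_rot: [-89.9, -32.8, 30.9]
wrist_force: [0.6, -0.5, -0.8]
opening: 0.0265
```

>>> {"api": "play_rows", "payload": {
  "moves": [
    [[0,0,0],[0,-0.025,0],31],
    [[0,0,0],[0,-0.05,0],31],
    [[0,0,0],[0,-0.07,0],31],
    [[0,0,0],[0,-0.08,0],31],
    [[0,0,0],[0,-0.08,0],31]
  ]
}}

```text
time: 20.8
ee_pos: [0.4166, -0.1573, 0.2127]
tcp_rot: [-90.1, -32.8, 30.9]
wrist_force: [-1.0, 0.7, 0.4]
opening: 0.0263
```

Run:
```python
from h import *
o=get_obs(); print(o['ee_pos'],o['wrist_force'])
w=Cam('wrist');cv2.imwrite('pics/w17.png',w.img)
s=Cam('side');d=Cam('scene')
cv2.imwrite('pics/f1.png',np.hstack([cv2.resize(s.img[180:300,310:410],None,fx=4,fy=4),cv2.resize(d.img[160:280,240:340],None,fx=4,fy=4)]))
cv2.imwrite('pics/f2.png',d.img)
```

```text
[ 0.41655061 -0.15729401  0.2127033 ] [-1.00088789  0.74788131  0.39857707]
```

View pics/w17.png

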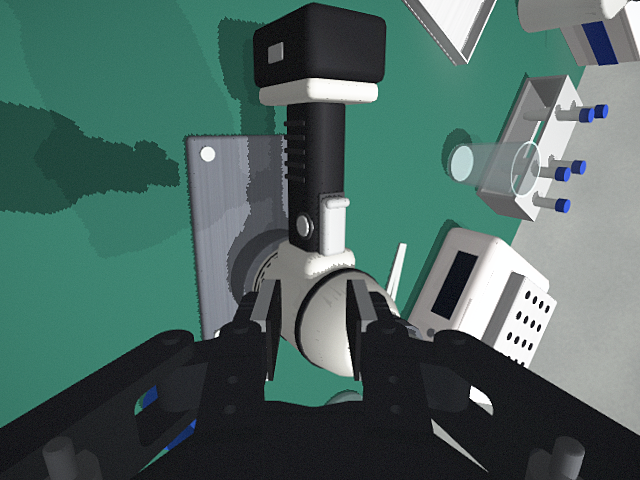

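View pics/f1.png

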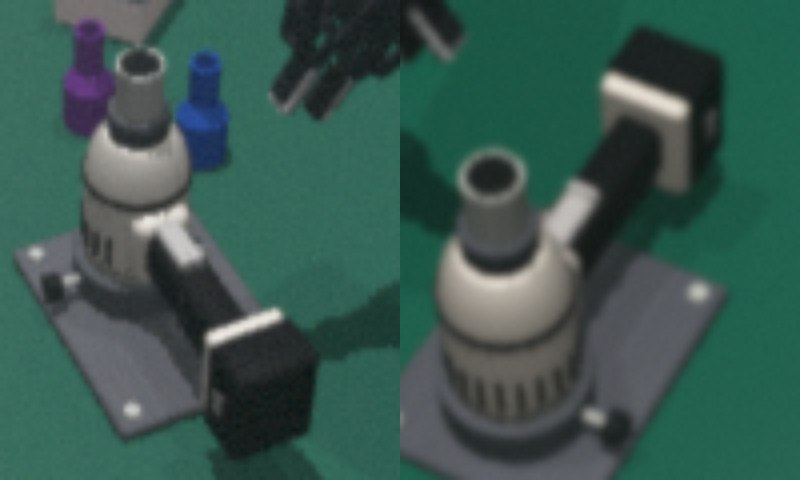

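View pics/f2.png

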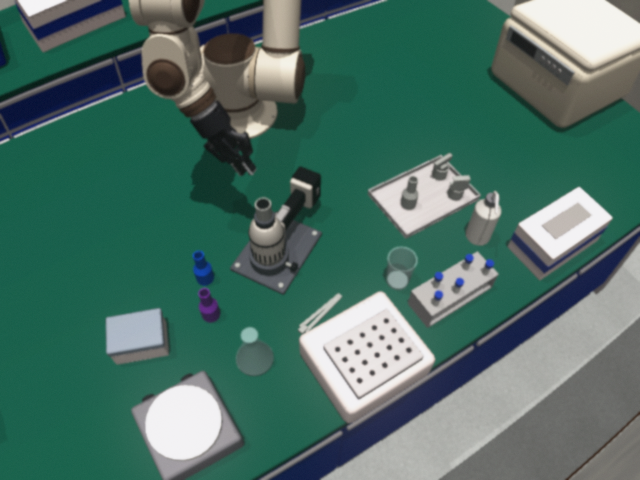

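Run:
```python
from h import *
w=Cam('wrist');cv2.imwrite('pics/w18.png',cv2.resize(w.img[180:260,270:370],None,fx=7,fy=7,interpolation=cv2.INTER_CUBIC))
for z in (.123,.116,.111):
    print(z,[w.proj(b2w((x,.092,z+.003)))[0].round(1).tolist() for x in(-.01,.01)])
for b in (-.026,-.0195): print(b,w.proj(b2w((b,.07,.098))).round(1))
```

```text
0.123 [[335.3, 201.9], [358.3, 199.2]]
0.116 [[329.4, 200.4], [352.1, 197.7]]
0.111 [[325.3, 199.3], [347.8, 196.7]]
-0.026 [[294.5 227.9]]
-0.0195 [[302.1 226.7]]
```

View pics/w18.png

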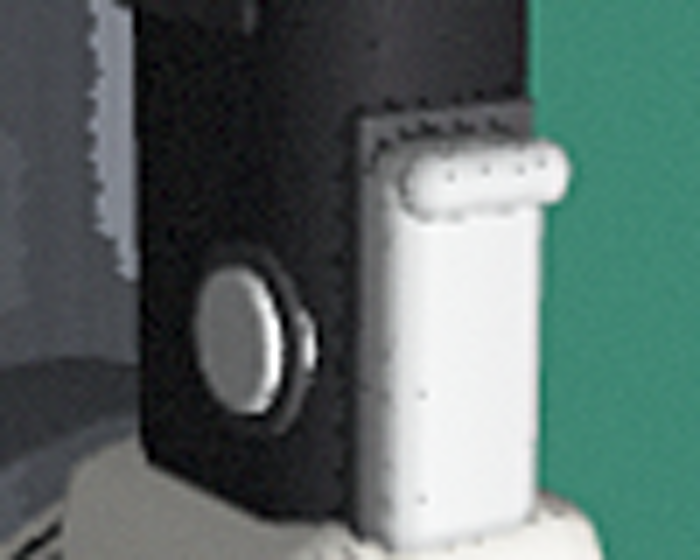

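The lip spans u 328 to 351, which fits the hooked trigger (329 to 352 expected). The button face at u≈304 fits pushed in (302 expected). The nozzle stands in the tray at scene (410,193). Handing in.

```bash
python3 -c "
from workcell import job_done
print(job_done())"
```

```text
the job is handed in; nothing more can be done
None
```

The blower is locked on with its bare barrel, and the nozzle stands upright in the free part of the tray. I handed the job in at about 21 s of the 61 s allowed; `job_done()` gave no verdict.

- **Nozzle:** I pulled the grey reducer nozzle straight up off the barrel and set it on its wide end at about (0.557, 0.221). I released it only after the wrist force showed it resting on the floor. The later pictures show it still standing.
- **Trigger and lock:** With the gripper tilted, one fingertip squeezed the trigger to its stop. The other fingertip then pushed the lock-on button to its stop. I eased the trigger off with the button held in and backed away.
- **Last checks:** In the final wrist picture the trigger lip fits the hooked position (about 0.007) and the button face fits pushed in. The wrist force with the arm clear was about zero. The final scene picture shows the beaker, flask, tray, forceps and the blue and purple look-alikes apparently where they started.
- **Disagreements:**
  - My height estimate was about 2.5 mm off at the trigger stop, so I went by force there.
  - The sideways push on the tool reached about 34 N at the button's stop. That was fingertip contact, not the gripper body, and I relaxed it before easing off.

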